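Empty the ball shaker

TASK

Unscrew the perforated cap from the ball shaker and set it down, holes up, wholly on the square black rubber pad. Then tip the shaker over by its crank handle so that all four balls still inside pour out of the open mouth into the steel tray, and swing it back upright. Leave the other things on the bench where they are.

Things in the scene. Friction and masses are not known exactly. Their poses are not given: they have to be found in the camera images.
- stand: grey steel stand bolted to the bench: foot 70 x 170 x 12 mm, two posts 45 mm either side of the middle, tops 130 mm above the bench, that carry the shaker on a level pivot. Origin: centre of the foot's underside; z up; y along the pivot; x is the direction in which the shaker tips, towards the tray. Its place and yaw differ each time
- pivot (a point): point on the pivot axis in the middle of the shaker, 115 mm above the bench
- shaker (a joint): tip angle of the shaker about the stand's +y axis through the pivot, rad: 0 upright (stop), grows as the mouth goes towards the stand's +x, stop at 2.1 (mouth down over the tray). Stiff friction of 0.5 N m: it stays where it is left. The balls roll out above about 1.7
- mouth (a point): centre of the shaker's rim, 55 mm above the pivot when upright. Clear plastic tube, 46 mm outside, 41 mm inside, 100 mm long, with two thread flights around its neck; it cannot turn about its own axis. Screwed on, the cap's underside is 24 mm below this point; two lugs in its skirt run under the flights
- handle (a point): middle of the crank's round black grip bar: 12 mm thick, free length 60 mm, parallel to the stand's y axis, 103 mm to its +y side, 80 mm from the pivot axis. Upright it is 61 mm behind (-x) and 51 mm above the pivot; it swings over the top to 75 mm in front (+x) and 27 mm above it at 2.1 rad. The bar turns freely enough within a grip from above
- cap: ribbed aluminium screw cap, 64 mm across, 28 mm tall, 70 g, seven 10 mm holes in its flat top, open below. Origin: centre of its underside; z out of the holed top. Turned anticlockwise from above it runs easily for 100 to 140 degrees (how far differs each time), then meets a hard stop. It lifts straight off there, or up to 15 degrees before; elsewhere the thread holds it. It may be gripped afresh midway
- pad: square black rubber pad, 130 x 130 x 4 mm, flat on the bench and fixed, left or right of the stand. Origin: centre of its underside, z up
- tray_in (a point): centre of the inner floor (3 mm above the bench) of the open steel tray standing just in front of the stand, on the side to which the shaker tips: outside 130 (x) x 150 (y) x 40 mm, walls 3 mm. Fixed; axes x and y along its sides
- ball0_center (a point): centre of a 14 mm steel bearing ball, 12 g, at first inside the closed shaker
- ball1_center (a point): centre of a 14 mm steel bearing ball, 12 g, at first inside the closed shaker
- ball2_center (a point): centre of a 14 mm steel bearing ball, 12 g, at first inside the closed shaker
- ball3_center (a point): centre of a 14 mm steel bearing ball, 12 g, at first inside the closed shaker
- carton: plain cardboard carton 110 x 130 x 60 mm, fixed, on the other side of the stand from the pad; bystander. Origin: centre of its underside
- bearing: loose steel bearing ring, 52 mm across, 15 mm high, lying flat; bystander. Origin: centre of its underside
- wrench: loose spanner, 160 mm long, lying flat; bystander. Origin: middle of its underside, x along it
- tin: loose upright tin, 66 mm across, 85 mm tall; bystander. Origin: centre of its underside
- oilfilter: loose upright white oil filter, 72 mm across, 80 mm tall; bystander. Origin: centre of its underside
- plugbox: loose small box 50 x 90 x 45 mm; bystander. Origin: centre of its underside
- driver: loose screwdriver, 180 mm long, lying flat; bystander. Origin: middle of its underside, x along it
Not all that is in view belongs to the job. Leave any pink look-alike of the stand alone. Of the things like the cap, leave any that is green; of the rest the larger one is meant.

How it is judged:
By the outcome, as a careful person would: the job done as asked, in the order asked, and still so for the second after the job is handed in, with the robot touching nothing.
It also fails if it takes over 72 s, if anything falls off the work surface, if the arm or the gripper's body presses on something with over 40 N, if the wrist force passes 120 N, or if a joint passes its speed limit or range.

ROBOT

A 6-joint arm with a two-finger parallel gripper is mounted at the origin on the work surface. World frame = base frame: x ahead of the robot, y to its left, z up, the work surface at z = 0. Lengths are in m, angles in degrees, forces in N, time in s.
With the tool pointing down it reaches from about 0.225 to 0.875 m from the base axis. Payload 3.4 kg.
Tool frame: the origin (TCP) lies on the centre line of the jaws, within the pads' length; the fingertips stand 17 mm ahead of it and the grasp point (between the pads) lies 2 mm behind it; z points along the fingers, y is the direction in which the jaws open and shut (so a half turn about z gives the same grasp; the last joint's range is limited). The gripper opens to 85 mm and grips with 20 to 120 N. Pads are 22 mm wide; open, the fingers measure 114 mm over their backs; the gripper's body (76 mm by 85 mm) begins 54 mm behind the grasp point. The pads swing forward as they close: fully open they stand 13 mm farther back than shut.
Start: joints at [66.005, 15.808, 86.224, -0, 77.962, -6.933], TCP at [0.169, 0.55, 0.248] pointing down, gripper open.
Joint ranges: [-165.64, 165.64], [-43.16, 119.46], [12.63, 154.43], [-67.54, 247.53], [6.08, 155.33], [-154.97, 154.97]. Speed limits (degrees/s): [147.25, 147.25, 180, 180, 180, 180].

INTERFACE

Orientations are given as a 3x3 rotation matrix whose columns are the frame's x, y, z axes.
In Python, from station import sensors, optics, workorder, look_for, masks_of gives the robot as it stands.
- The arm moves only by the tool play_rows, never from a script. Its argument "moves" is a list of rows, each a list of 7 numbers: the shift along the tool's x, y, z normalised to -1 to 1, where 1 is 2 cm, then the turn, a rotation vector about the tool's x, y, z normalised to -1 to 1, where 1 is 90 degrees, then the opening, from 0 (shut) to 1 (fully open). A call has 1 to 5 rows; each row shifts and turns the pose as measured when the row begins, along the tool's axes as they then stand; what a row does not reach is not made up. A row lasts 1/10 s, in which the tool goes at most 50 mm and 8.59 degrees, less where a joint would pass 70% of its speed; a pose out of reach is approached as far as the arm can. A call with a number of a shift or a turn outside -1 to 1 is refused whole. A call with a gripper value outside its range is refused whole. The fingers move at their own pace and stop on an object; "squeeze" is the grip in N (left out, the last holds). Time passes only in rows, so rows that do not move let the fingers close. It gives the time, the measured TCP pose, the force and the opening at its end, in the units of the state.
- sensors.read_state(): the state, without advancing time (a new reading comes with each control period).
- optics.grab_frame(name): name is "side" or "top" or "wrist"; returns a dict with "color" (384x512x3 uint8, red, green, blue), "K" (3x3 intrinsics, pixels), "xyz" and "attitude" of the camera in the world; the wrist camera has in their place "hand_eye" (4x4, takes a point from camera to tool coordinates, whose origin is the TCP and whose axes are the flange's). Camera axes: x right, y up, looking along -z (the intrinsics and any distortion apply to the point x, -y, -z); pixel columns grow to the right and rows downward; lengths in m; the calibration is good to about 2 mm. The wrist camera is an equidistant fisheye: a pixel r from the principal point sees the ray r / f radians off the axis. A picture is of the moment at which its call begins: read the wrist's pose just before it. There is no depth.
- workorder.hand_in(): hands the job in, once; it reports no verdict.
Trained networks look in a picture, given as the dict that the camera call returned (one of the last four; its "shot" number tells which), for a name from the list of things; names that differ only in an ending like _2 or _b are one class to them, and where a whole thing is asked for, a point or a joint stands for the part that bears it (a point fixed in the world has none). Each returns a list of dicts, best first, with "p" (0 to 1); they miss things now and then, are a little off and sometimes report something else, mostly with a low value. They report only what shows in the picture. A call takes as long as a camera call. They do not tell look-alikes from the thing itself.
- look_for(picture, thing): "box" ([left, top, right, bottom] in pixels, round what is visible of it).
- masks_of(picture, thing): "region" (384x512 bool, what is visible of it) and "box" ([left, top, right, bottom] in pixels, round what is visible of it).
The state is a dict: "time": time; "joint_positions": joint angles; "joint_vel": joint speeds; "joint_torque": joint torques, N m; "tcp_pos": TCP position; "tool_rot": TCP orientation; "wrist_force": force on the tool from outside, world axes, zero at the start; "ft_torque": the same for the moment, N m; "finger_gap": opening from 0.0 (shut) to 1.0 (fully open).
Only numpy, scipy, OpenCV 4.12 (cv2) and the standard library are available. Lean on these libraries where they do the work, as an engineer would, in place of code of your own. Each camera call takes 0.05 s, during which the arm holds its last target.

## Working session

There is one attempt and no reset: what is moved stays moved. The work goes in short steps, Python scripts to look and compute and a tool call to move; the robot and the scene stay as the last step left them, time stands still between calls to the robot, and variables do not carry over. Pictures are saved under pics/ and viewed, and the job is handed in when it is done.

Besides the shell and the picture viewer there is one more tool, called after "Request:" as name(argument=value, ...), one argument or row to a line, values as JSON. play_rows: Moves the arm, as the interface text tells. Its arguments: {"type":"object","properties":{"moves":{"type":"array","items":{"type":"array","items":{"type":"number","minimum":-1,"maximum":1}}},"squeeze":{"type":"number"}},"required":["moves"]}

```bash
ls; mkdir -p pics
cat > h.py <<'E'
import numpy as np, cv2
from station import sensors, optics, workorder, look_for, masks_of
def save(f,n,box=None,s=1):
    im=f["color"][:,:,::-1]
    if box: im=im[box[1]:box[3],box[0]:box[2]]
    im=cv2.resize(im,None,fx=s,fy=s,interpolation=cv2.INTER_CUBIC); cv2.imwrite("pics/"+n,im)
def ray(f,px):
    K=np.array(f["K"]);R=np.array(f["attitude"])
    d=np.linalg.inv(K)@[px[0],px[1],1.]; d=np.array([d[0],-d[1],-d[2]]); return np.array(f["xyz"]),R@d
def onplane(f,px,z):
    o,d=ray(f,px); return o+d*(z-o[2])/d[2]
def proj(f,P):
    K=np.array(f["K"]);R=np.array(f["attitude"])
    c=(np.atleast_2d(P)-np.array(f["xyz"]))@R; q=np.c_[c[:,0],-c[:,1],-c[:,2]]@K.T; return q[:,:2]/q[:,2:]
E
python3 - <<'E'
from h import *
for n in ["side","top"]:
    f=optics.grab_frame(n); save(f,n+"0.png",s=1.5); print(n,f.keys(),f["K"],f["xyz"],f["attitude"])
    for t in ["stand","cap","pad","carton","tray_in","shaker","handle"]:
        for r in look_for(f,t)[:3]: print(t,round(r["p"],2),np.round(r["box"]))
print(sensors.read_state())
E
```

```text
pics
side dict_keys(['color', 'K', 'xyz', 'attitude', 'shot']) [[425.99078072   0.         256.18078718]
 [  0.         425.99078072 192.06883918]
 [  0.           0.           1.        ]] [ 0.13268523 -0.94622128  1.03977974] [[ 0.94796347  0.20229657 -0.24584825]
 [-0.31819021  0.62857115 -0.70968535]
 [ 0.01096621  0.7509823   0.66023127]]
stand 0.84 [148. 273. 230. 369.]
stand 0.7 [140. 136. 192. 200.]
stand 0.61 [236. 234. 251. 270.]
cap 0.54 [283. 184. 308. 204.]
cap 0.51 [273. 184. 287. 204.]
pad 0.93 [267. 281. 323. 337.]
carton 0.66 [226. 146. 255. 180.]
tray_in 0.62 [302. 192. 348. 238.]
shaker 0.87 [138. 134. 174. 177.]
shaker 0.83 [151. 278. 212. 335.]
shaker 0.51 [264. 169. 300. 218.]
handle 0.82 [260. 169. 304. 223.]
handle 0.74 [152. 273. 209. 333.]
handle 0.65 [137. 134. 179. 177.]
top dict_keys(['color', 'K', 'xyz', 'attitude', 'shot']) [[377.32123772   0.         252.7748546 ]
 [  0.         377.32123772 189.60349707]
 [  0.           0.           1.        ]] [0.31214191 0.00738785 1.21411868] [[-0.02416071  0.99013832 -0.1379941 ]
 [-0.99954111 -0.02644816 -0.014
[... 609 characters left out ...]
553e-04,
        7.79608326e+01, -6.93227490e+00]), 'joint_vel': array([ 0.07711573, -0.0453552 , -0.04980096, -0.0390926 ,  0.08966461,
        0.0400188 ]), 'joint_torque': array([ 1.13442729e-03, -4.16583931e+01, -2.46095145e+01,  1.69559308e-05,
       -3.26974714e-04, -1.22910748e-05]), 'tcp_pos': array([0.1687263 , 0.54973771, 0.24833513]), 'tool_rot': array([[-9.55991818e-01,  2.93393319e-01,  6.63496781e-05],
       [ 2.93393325e-01,  9.55991811e-01,  1.20248931e-04],
       [-2.81495158e-05,  1.34423547e-04, -9.99999991e-01]]), 'wrist_force': array([-0.37108664,  0.07772761,  0.12191393]), 'ft_torque': array([-0.00387644, -0.00595142, -0.03113713]), 'finger_gap': 0.9998722285162753}
```

View pics/side0.png

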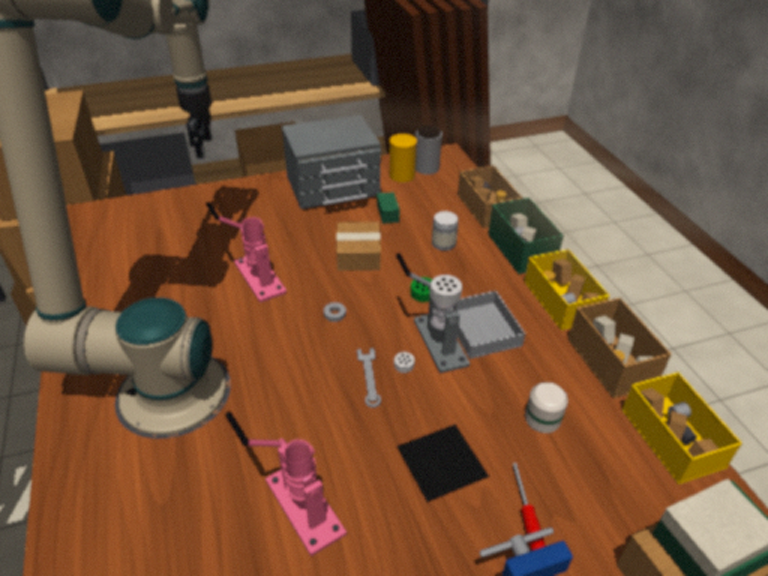

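View pics/top0.png

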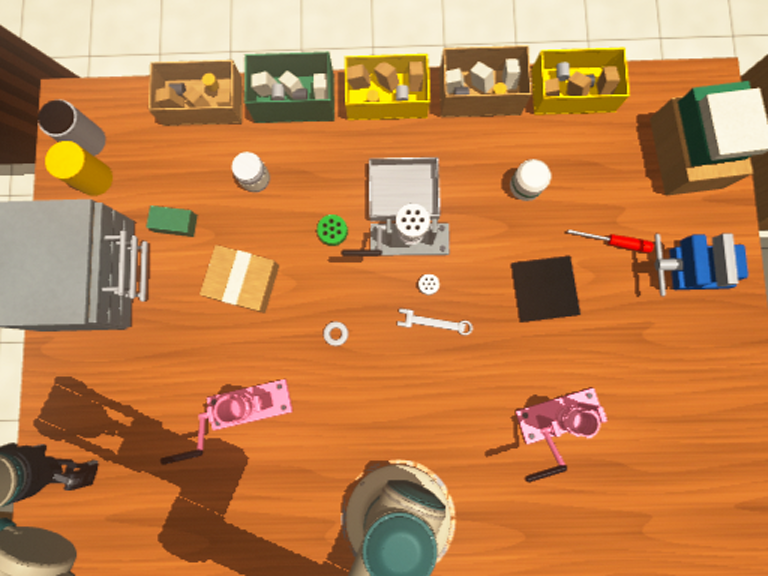

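The target cap is the white perforated one on the grey stand: top view about (275,147), side view about (297,192). I'm ruling out the green one at top (221,153), and the smaller one at top (286,189), which is lying loose. The two pink stands are decoys. Next is an enlarged crop to confirm, plus measurements.

Run:
```python
from h import *
import scipy.optimize as so
ft=optics.grab_frame("top"); save(ft,"top1.png",(200,90,400,230),4)
fs=optics.grab_frame("side"); save(fs,"side1.png",(250,160,370,260),6)
for f,n in((ft,"t"),(fs,"s")):
    for t in ["cap","pad","tray_in","stand","handle"]:
        for r in masks_of(f,t)[:4]:
            m=r["region"]; 
            if m.sum()<10: continue
            ys,xs=np.nonzero(m); rect=cv2.minAreaRect(np.c_[xs,ys].astype(np.float32))
            print(n,t,round(r["p"],2),np.round(r["box"]),m.sum(),np.round(np.mean(xs),1),np.round(np.mean(ys),1),np.round(rect[0],1),np.round(rect[1],1),round(rect[2],1))
```

```text
t cap 0.83 [265. 136. 286. 161.] 410 274.6 147.1 [274.5 147.5] [23. 21.] 90.0
t cap 0.64 [277. 181. 290. 198.] 161 284.8 189.4 [284.5 189.5] [13. 13.] 90.0
t cap 0.6 [212. 143. 232. 167.] 363 221.0 153.3 [221.  153.5] [21. 20.] 90.0
t pad 0.94 [338. 169. 387. 218.] 1672 363.0 192.0 [363.  191.4] [42.4 41.6] 80.9
t tray_in 0.94 [246. 104. 295. 150.] 1765 268.3 124.0 [269. 126.] [42. 46.] 90.0
t stand 0.93 [342. 258. 406. 323.] 1690 373.6 281.4 [374.9 288.8] [50.4 61.1] 76.0
t stand 0.84 [224. 145. 298. 173.] 1023 268.1 160.8 [262.4 158. ] [24.3 71.6] 88.0
t stand 0.69 [108. 251. 194. 309.] 1457 160.1 273.0 [147.7 277.8] [32.5 97.8] 64.2
t handle 0.86 [108. 260. 171. 308.] 718 145.0 280.8 [136.9 286.3] [21.7 73.9] 52.3
t handle 0.68 [229. 148. 273. 172.] 176 246.6 163.8 [249.3 160.9] [18.1 43.8] 67.8
t handle 0.68 [351. 270. 400. 322.] 662 380.1 287.5 [371.7 294.9] [29.3 62.2] 42.4
s cap 0.65 [285. 184. 308. 205.] 358 297.1 193.4 [297.  193.5] [19. 20.] 90.0
s cap 0.52 [270. 190. 288. 204.] 138 280.0 194.9 [280.  194.5] [13. 12.] 90.0
s cap 0.45 [261. 232. 277. 251.] 161 269.3 241.6 [269.5 241.5] [13. 13.] 90.0
s pad 0.94 [265. 285. 323. 336.] 1887 294.7 308.9 [295.2 307.9] [45.6 46.1] 63.4
s tray_in 0.64 [306. 194. 348. 238.] 1482 324.7 217.3 [325.2 215.6] [40.4 44. ] 76.9
s stand 0.8 [139. 136. 190. 204.] 1120 169.8 172.0 [166.7 163.9] [77.4 28.2] 63.4
s stand 0.77 [150. 275. 231. 369.] 2321 199.5 327.5 [194.7 314. ] [111.   38.9] 58.7
s stand 0.65 [265. 173. 311. 246.] 1150 292.9 220.6 [289.8 207.3] [82.7 30.5] 75.3
s handle 0.88 [264. 169. 304. 224.] 289 287.1 199.9 [279.1 195. ] [54.1 20.5] 41.0
s handle 0.82 [138. 139. 178. 175.] 394 163.1 155.1 [160.9 150.7] [49.  22.2] 50.4
```

View pics/top1.png

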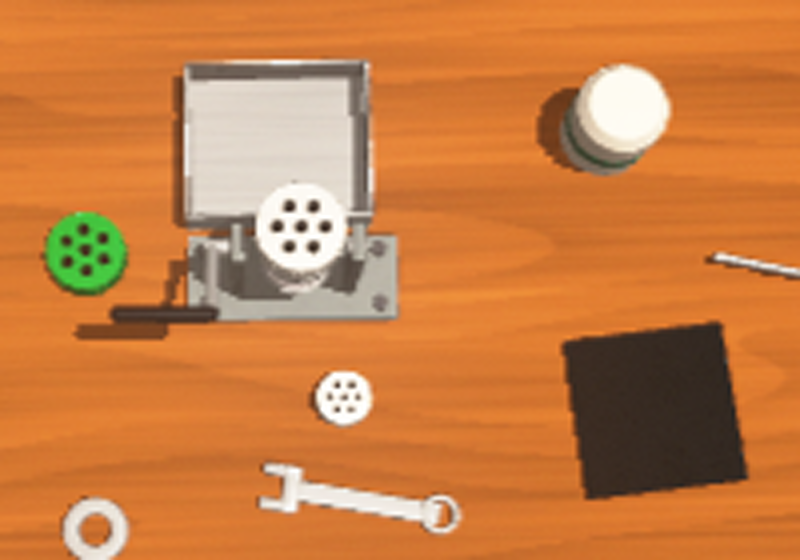

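View pics/side1.png

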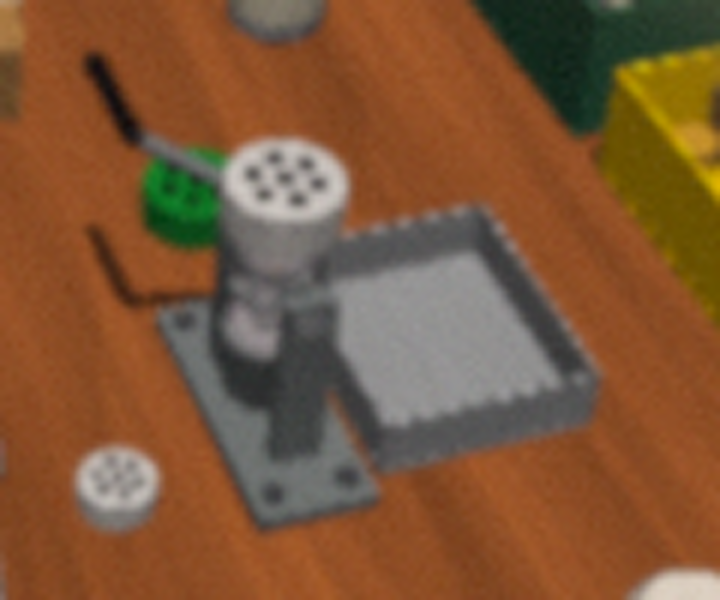

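Confirmed: the larger, non-green perforated cap sits on the grey stand's shaker (top crop (301,227), side crop (285,176)). Now I'll fit the stand pose.

Run:
```python
from h import *
from scipy.optimize import least_squares
ft=optics.grab_frame("top");fs=optics.grab_frame("side")
T=lambda x,y:np.array([200+x/4,90+y/4]); S=lambda x,y:np.array([250+x/6,160+y/6])
# stand-frame points
obs=[(ft,T(301,227),(0,0,.174)),(fs,S(285,176),(0,0,.174)),
(ft,T(397,237),(.035,-.085,.012)),(ft,T(397,318),(-.035,-.085,.012)),(ft,T(190,320),(-.035,.085,.012)),
(fs,S(378,495),(.035,-.085,.012)),(fs,S(262,522),(-.035,-.085,.012)),(fs,S(158,312),(-.035,.085,.012)),
(ft,T(112,314),(-.061,.133,.166)),(ft,T(217,314),(-.061,.073,.166)),
(fs,S(93,57),(-.061,.133,.166)),(fs,S(135,135),(-.061,.073,.166))]
def tr(p,q):
    c,s=np.cos(p[2]),np.sin(p[2]); return np.array([p[0]+c*q[0]-s*q[1],p[1]+s*q[0]+c*q[1],q[2]])
res=lambda p:np.concatenate([(proj(f,tr(p,q))[0]-u) for f,u,q in obs])
r=least_squares(res,[.45,0,0],loss='soft_l1'); p=r.x
print(p[:2],np.degrees(p[2])); print(np.round(res(p).reshape(-1,2),1))
# tri cap
o1,d1=ray(ft,T(301,227));o2,d2=ray(fs,S(285,176))
A=np.c_[d1,-d2];t=np.linalg.lstsq(A,o2-o1,rcond=None)[0];print("cap",o1+d1*t[0],o2+d2*t[1])
# pad
for q in [(565,342),(720,323),(747,478),(587,498)]: print(onplane(ft,T(*q),.004))
print("padside",onplane(fs,(295,308.4),.004), "padtop", onplane(ft,(363,192),.004))
print("handle",tr(p,(-.061,.103,.166)))
for q in [(190,62),(370,62),(372,215),(182,225)]: print("tray",onplane(ft,T(*q),.04))
w=optics.grab_frame("wrist");print(w["K"],w["hand_eye"])
```

```text
[ 0.57902779 -0.04505849] -1.3491256909418319
[[ 0.5 -0.5]
 [-0.4  0.6]
 [ 0.4 -1.1]
 [ 0.8 -0.3]
 [ 0.  -0.5]
 [ 0.1 -0.1]
 [-0.9  0.1]
 [-1.  -0.4]
 [ 0.8 -0.3]
 [-4.2 -0.4]
 [-0.5  0.4]
 [-1.7 -1.5]]
cap [ 0.57740261 -0.04350523  0.17464244] [ 0.58057837 -0.04426981  0.17549029]
[ 0.51924305 -0.26240248  0.004     ]
[ 0.5314207 -0.3882938  0.004    ]
[ 0.40519025 -0.40087426  0.004     ]
[ 0.39247303 -0.27277635  0.004     ]
padside [ 0.46462505 -0.33619886  0.004     ] padtop [ 0.46350469 -0.32904979  0.004     ]
handle [0.52046979 0.05934917 0.166     ]
tray [0.75152339 0.03534535 0.04      ]
tray [ 0.7470094  -0.11027319  0.04      ]
tray [ 0.61994039 -0.1069555   0.04      ]
tray [0.61613807 0.04474994 0.04      ]
[[297.31863964   0.         252.27444407]
 [  0.         297.31863964 194.32324339]
 [  0.           0.           1.        ]] [[ 7.77429761e-04  9.45214399e-01  3.26449286e-01  8.52085542e-02]
 [ 9.99999360e-01 -4.66645816e-04 -1.03032518e-03 -2.34888805e-05]
 [-8.21542002e-04  3.26449878e-01 -9.45214157e-01 -1.26139650e-01]
 [ 0.00000000e+00  0.00000000e+00  0.00000000e+00  1.00000000e+00]]
```

```bash
cat >> h.py <<'E'
from scipy.spatial.transform import Rotation as Ro
def Rz(yaw): # tool down with tool x at yaw deg
    a=np.radians(yaw);x=np.array([np.cos(a),np.sin(a),0]);z=np.array([0,0,-1.]);return np.c_[x,np.cross(z,x),z]
def plan(P,R,grip=1,smax=1.0,rmax=0.094,rv=None):
    s=sensors.read_state();p=np.array(s["tcp_pos"]);Q=np.array(s["tool_rot"]);rows=[]
    if rv is None: rv=Ro.from_matrix(Q.T@R).as_rotvec()/(np.pi/2)
    else: rv=np.array(rv)
    P=np.array(P)
    n=int(np.ceil(max(np.abs(rv).max()/rmax, 1)))
    while True:
        rows=[];p2=p.copy();Q2=Q.copy();ok=True
        for i in range(n):
            d=Q2.T@((P-p)/n)/.02
            if np.abs(d).max()>smax: ok=False;break
            rows.append([round(float(v),3) for v in np.r_[d,rv/n]]+[grip]); p2=p2+Q2@d*.02; Q2=Q2@Ro.from_rotvec(rv/n*np.pi/2).as_matrix()
        if ok: break
        n+=1
    print("n",n)
    for i in range(0,n,5): print(rows[i:i+5])
def st():
    s=sensors.read_state(); Q=np.array(s["tool_rot"])
    print("t",round(s["time"],2),"p",np.round(s["tcp_pos"],4),"yaw",round(float(np.degrees(np.arctan2(Q[1,0],Q[0,0]))),1),"z",np.round(Q[:,2],3),"j",np.round(s["joint_positions"],1),"F",np.round(s["wrist_force"],1),"T",np.round(s["ft_torque"],2),"gap",round(s["finger_gap"],3))
E
python3 - <<'E'
from h import *
st(); plan([.579,-.045,.248],Rz(10),rv=[0,0,153/90])
E
```

```text
t 1.55 p [0.1687 0.5497 0.2483] yaw 162.9 z [ 0.  0. -1.] j [66.  15.8 86.2 -0.  78.  -6.9] F [ 0.4 -0.1 -0. ] T [-0.02 -0.    0.02] gap 0.998
n 37
[[-0.766, -0.606, 0.0, 0.0, 0.0, 0.046, 1], [-0.807, -0.549, 0.0, 0.0, 0.0, 0.046, 1], [-0.845, -0.489, 0.0, 0.0, 0.0, 0.046, 1], [-0.878, -0.427, 0.0, 0.0, 0.0, 0.046, 1], [-0.907, -0.363, 0.0, 0.0, 0.0, 0.046, 1]]
[[-0.93, -0.296, 0.0, 0.0, 0.0, 0.046, 1], [-0.949, -0.228, 0.0, 0.0, 0.0, 0.046, 1], [-0.963, -0.159, 0.0, 0.0, 0.0, 0.046, 1], [-0.972, -0.089, 0.0, 0.0, 0.0, 0.046, 1], [-0.976, -0.019, 0.0, 0.0, 0.0, 0.046, 1]]
[[-0.975, 0.051, 0.0, 0.0, 0.0, 0.046, 1], [-0.969, 0.121, 0.0, 0.0, 0.0, 0.046, 1], [-0.957, 0.191, 0.0, 0.0, 0.0, 0.046, 1], [-0.941, 0.26, 0.0, 0.0, 0.0, 0.046, 1], [-0.92, 0.327, 0.0, 0.0, 0.0, 0.046, 1]]
[[-0.894, 0.392, 0.0, 0.0, 0.0, 0.046, 1], [-0.863, 0.456, 0.0, 0.0, 0.0, 0.046, 1], [-0.828, 0.517, 0.0, 0.0, 0.0, 0.046, 1], [-0.789, 0.575, 0.0, 0.0, 0.0, 0.046, 1], [-0.745, 0.631, 0.0, 0.0, 0.0, 0.046, 1]]
[[-0.698, 0.683, 0.0, 0.0, 0.0, 0.046, 1], [-0.647, 0.731, 0.0, 0.0, 0.0, 0.046, 1], [-0.593, 0.776, 0.0, 0.0, 0.0, 0.046, 1], [-0.535, 0.817, 0.0, 0.0, 0.0, 0.046, 1], [-0.475, 0.853, 0.0, 0.0, 0.0, 0.046, 1]]
[[-0.412, 0.885, 0.0, 0.0, 0.0, 0.046, 1], [-0.347, 0.913, 0.0, 0.0, 0.0, 0.046, 1], [-0.28, 0.935, 0.0, 0.0, 0.0, 0.046, 1], [-0.212, 0.953, 0.0, 0.0, 0.0, 0.046, 1], [-0.143, 0.966, 0.0, 0.0, 0.0, 0.046, 1]]
[[-0.073, 0.974, 0.0, 0.0, 0.0, 0.046, 1], [-0.003, 0.976, 0.0, 0.0, 0.0, 0.046, 1], [0.068, 0.974, 0.0, 0.0, 0.0, 0.046, 1], [0.138, 0.967, 0.0, 0.0, 0.0, 0.046, 1], [0.207, 0.954, 0.0, 0.0, 0.0, 0.046, 1]]
[[0.276, 0.937, 0.0, 0.0, 0.0, 0.046, 1], [0.342, 0.914, 0.0, 0.0, 0.0, 0.046, 1]]
```

Request:
play_rows(
  moves=[
    [-0.77,-0.61,0,0,0,0.046,1],
    [-0.81,-0.55,0,0,0,0.046,1],
    [-0.85,-0.49,0,0,0,0.046,1],
    [-0.88,-0.43,0,0,0,0.046,1],
    [-0.91,-0.36,0,0,0,0.046,1],
  ],
)

```text
time: 2.05
tcp_pos: [0.2245, 0.4685, 0.2479]
tool_rot: [[-0.785, 0.62, -0.0], [0.62, 0.785, 0.002], [0.001, 0.001, -1.0]]
wrist_force: [0.1, -0.0, -0.2]
finger_gap: 0.997
```

Request:
play_rows(
  moves=[
    [-0.93,-0.3,0,0,0,0.046,1],
    [-0.95,-0.23,0,0,0,0.046,1],
    [-0.96,-0.16,0,0,0,0.046,1],
    [-0.97,-0.09,0,0,0,0.046,1],
    [-0.98,-0.02,0,0,0,0.046,1],
  ],
)

```text
time: 2.55
tcp_pos: [0.2805, 0.3837, 0.2482]
tool_rot: [[-0.502, 0.865, 0.001], [0.865, 0.502, 0.002], [0.002, 0.002, -1.0]]
wrist_force: [-0.9, 0.1, -0.5]
finger_gap: 1.003
```

Request:
play_rows(
  moves=[
    [-0.97,0.05,0,0,0,0.046,1],
    [-0.97,0.12,0,0,0,0.046,1],
    [-0.96,0.19,0,0,0,0.046,1],
    [-0.94,0.26,0,0,0,0.046,1],
    [-0.92,0.33,0,0,0,0.046,1],
  ],
)

```text
time: 3.05
tcp_pos: [0.3352, 0.2981, 0.2487]
tool_rot: [[-0.149, 0.989, 0.002], [0.989, 0.149, 0.003], [0.003, 0.003, -1.0]]
wrist_force: [-0.5, -0.2, -0.3]
finger_gap: 1.001
```

Request:
play_rows(
  moves=[
    [-0.89,0.39,0,0,0,0.046,1],
    [-0.86,0.46,0,0,0,0.046,1],
    [-0.83,0.52,0,0,0,0.046,1],
    [-0.79,0.57,0,0,0,0.046,1],
    [-0.74,0.63,0,0,0,0.046,1],
  ],
)

```text
time: 3.55
tcp_pos: [0.3887, 0.2117, 0.2493]
tool_rot: [[0.226, 0.974, 0.004], [0.974, -0.226, 0.004], [0.005, 0.003, -1.0]]
wrist_force: [-0.1, 0.8, 0.0]
finger_gap: 1.0
```

Run:
```python
from h import *
st(); plan([.579,-.045,.26],Rz(10))
```

```text
t 3.55 p [0.3887 0.2117 0.2493] yaw 77.0 z [ 0.004  0.004 -1.   ] j [ 19.4   4.  101.1   0.2  74.6  32.4] F [-0.1  0.8  0. ] T [ 0.01 -0.04  0.08] gap 1.0
n 16
[[-0.647, 0.76, -0.034, -0.0, -0.0, 0.047, 1], [-0.59, 0.806, -0.034, -0.0, -0.0, 0.047, 1], [-0.53, 0.846, -0.034, -0.0, -0.0, 0.047, 1], [-0.467, 0.883, -0.034, -0.0, -0.0, 0.047, 1], [-0.401, 0.915, -0.034, -0.0, -0.0, 0.047, 1]]
[[-0.333, 0.941, -0.033, -0.0, -0.0, 0.047, 1], [-0.264, 0.963, -0.033, -0.0, -0.0, 0.047, 1], [-0.193, 0.98, -0.033, -0.0, -0.0, 0.047, 1], [-0.121, 0.991, -0.033, -0.0, -0.0, 0.047, 1], [-0.048, 0.997, -0.033, -0.0, -0.0, 0.047, 1]]
[[0.025, 0.998, -0.033, -0.0, -0.0, 0.047, 1], [0.098, 0.994, -0.033, -0.0, -0.0, 0.047, 1], [0.17, 0.984, -0.033, -0.0, -0.0, 0.047, 1], [0.241, 0.969, -0.033, -0.0, -0.0, 0.047, 1], [0.311, 0.949, -0.033, -0.0, -0.0, 0.047, 1]]
[[0.38, 0.923, -0.033, -0.0, -0.0, 0.047, 1]]
```

Request:
play_rows(
  moves=[
    [-0.65,0.76,-0.03,0,0,0.047,1],
    [-0.59,0.81,-0.03,0,0,0.047,1],
    [-0.53,0.85,-0.03,0,0,0.047,1],
    [-0.47,0.88,-0.03,0,0,0.047,1],
    [-0.4,0.92,-0.03,0,0,0.047,1],
  ],
)

```text
time: 4.05
tcp_pos: [0.4495, 0.1271, 0.253]
tool_rot: [[0.575, 0.818, 0.006], [0.818, -0.575, 0.005], [0.007, 0.002, -1.0]]
wrist_force: [0.2, 0.2, -0.1]
finger_gap: 1.006
```

Request:
play_rows(
  moves=[
    [-0.33,0.94,-0.03,0,0,0.047,1],
    [-0.26,0.96,-0.03,0,0,0.047,1],
    [-0.19,0.98,-0.03,0,0,0.047,1],
    [-0.12,0.99,-0.03,0,0,0.047,1],
    [-0.05,1,-0.03,0,0,0.047,1],
  ],
)

```text
time: 4.55
tcp_pos: [0.509, 0.0416, 0.2566]
tool_rot: [[0.84, 0.542, 0.007], [0.542, -0.841, 0.005], [0.009, -0.0, -1.0]]
wrist_force: [-0.4, 0.1, 0.0]
finger_gap: 1.002
```

Request:
play_rows(
  moves=[
    [0.03,1,-0.03,0,0,0.047,1],
    [0.1,0.99,-0.03,0,0,0.047,1],
    [0.17,0.98,-0.03,0,0,0.047,1],
    [0.24,0.97,-0.03,0,0,0.047,1],
    [0.31,0.95,-0.03,0,0,0.047,1],
  ],
)

```text
time: 5.05
tcp_pos: [0.5667, -0.0451, 0.2599]
tool_rot: [[0.983, 0.186, 0.008], [0.186, -0.983, 0.005], [0.009, -0.004, -1.0]]
wrist_force: [0.6, 0.4, -0.5]
finger_gap: 1.0
```

Run:
```python
from h import *
st(); plan([.579,-.045,.26],Rz(10))
f=optics.grab_frame("wrist"); save(f,"w1.png",s=1.5)
for r in masks_of(f,"cap")[:3]:
    ys,xs=np.nonzero(r["region"]); print(r["p"],r["box"],xs.mean(),ys.mean())
```

```text
t 5.05 p [ 0.5667 -0.0451  0.2599] yaw 10.7 z [ 0.008  0.005 -1.   ] j [-11.8  14.7  86.2   0.4  78.8  67.4] F [ 0.6  0.4 -0.5] T [-0.    0.03  0.03] gap 1.0
n 1
[[0.604, 0.111, 0.001, -0.002, -0.006, 0.008, 1]]
0.8 [250.4, 221.5, 284.1, 243.8] 267.02460850111856 233.60402684563758
0.71 [214.1, 143.1, 297.2, 227.4] 251.47322366118306 186.6050052502625
0.68 [104.1, 87.6, 155.5, 140.3] 130.2306554953179 114.79201577131592
```

View pics/w1.png

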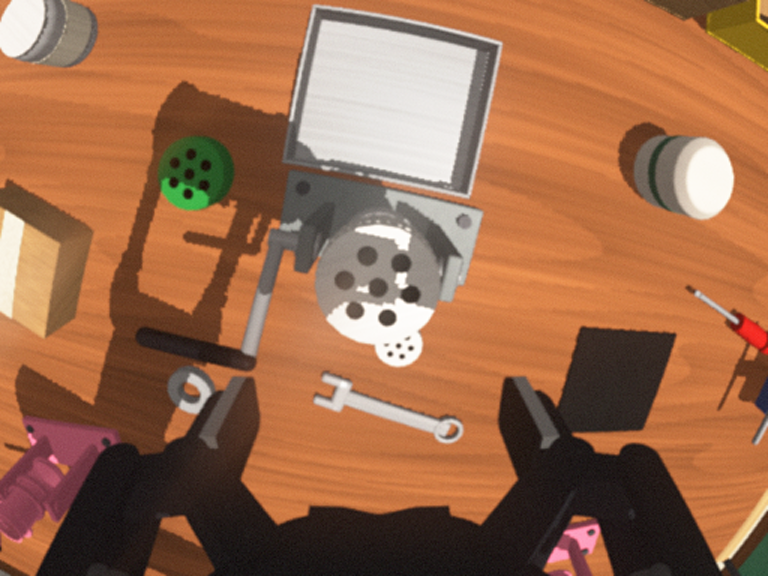

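The wrist view shows the cap top with its centre hole at about (252,191), the small look-alike beside it at about (266,233), and the handle bar at about (130,232). I'll refine the cap centre from this.

```bash
cat >> h.py <<'E'
def wray(f,px,s=None):
    s=s or sensors.read_state();K=np.array(f["K"]);u=(np.array(px)-K[:2,2])/K[0,0];th=np.hypot(*u);
    d=np.array([np.sin(th)*u[0]/max(th,1e-9),-np.sin(th)*u[1]/max(th,1e-9),-np.cos(th)]);H=np.array(f["hand_eye"]);Q=np.array(s["tool_rot"])
    return np.array(s["tcp_pos"])+Q@H[:3,3],Q@H[:3,:3]@d
def wplane(f,px,z):
    o,d=wray(f,px);return o+d*(z-o[2])/d[2]
E
python3 - <<'E'
from h import *
f=optics.grab_frame("wrist")
print(wplane(f,(252,191.3),.174), wplane(f,(252,190.8),.174))
print("handle ends",wplane(f,(94,222),.166),wplane(f,(168,241),.166))
print("tray", [np.round(wplane(f,(x/1.5,y/1.5),.04),3) for x,y in((314,6),(500,42),(470,195),(285,162))])
print("padc",np.mean([wplane(f,(x/1.5,y/1.5),.004) for x,y in((583,328),(675,335),(645,430),(560,430))],axis=0))
st();plan([.579,-.045,.26],Rz(10))
E
```

```text
[ 0.57962816 -0.04147315  0.174     ] [ 0.58001569 -0.04139858  0.174     ]
handle ends [0.52154911 0.09260735 0.166     ] [0.51933663 0.02044765 0.166     ]
tray [array([0.751, 0.042, 0.04 ]), array([ 0.751, -0.104,  0.04 ]), array([ 0.625, -0.105,  0.04 ]), array([0.623, 0.041, 0.04 ])]
padc [ 0.46603054 -0.33315095  0.004     ]
t 5.2 p [ 0.5667 -0.0451  0.2596] yaw 10.9 z [ 0.007  0.006 -1.   ] j [-11.8  14.7  86.2   0.4  78.8  67.3] F [0.8 0.6 0.2] T [-0.02 -0.04  0.04] gap 1.0
n 1
[[0.606, 0.112, -0.015, -0.003, -0.005, 0.01, 1]]
```

Request:
play_rows(
  moves=[
    [0.62,0.03,0,-0.003,-0.005,0,1],
    [0,0,0.5,0,0,0,1],
    [0,0,0.5,0,0,0,1],
  ],
  squeeze=40,
)

```text
time: 5.5
tcp_pos: [0.5777, -0.0415, 0.2398]
tool_rot: [[0.981, 0.192, 0.001], [0.192, -0.981, 0.001], [0.001, -0.001, -1.0]]
wrist_force: [-0.2, -0.0, -0.1]
finger_gap: 0.999
```

Run:
```python
from h import *
st();plan([.579,-.043,.158],Rz(10))
```

```text
t 5.5 p [ 0.5777 -0.0415  0.2398] yaw 11.1 z [ 0.001  0.001 -1.   ] j [-11.   16.4  86.6   0.   77.   67.9] F [-0.2 -0.  -0.1] T [ 0.03 -0.02 -0.  ] gap 0.999
n 5
[[0.009, 0.018, 0.818, -0.0, -0.0, 0.002, 1], [0.009, 0.017, 0.818, -0.0, -0.0, 0.002, 1], [0.01, 0.017, 0.818, -0.0, -0.0, 0.002, 1], [0.01, 0.017, 0.818, -0.0, -0.0, 0.002, 1], [0.01, 0.017, 0.818, -0.0, -0.0, 0.002, 1]]
```

Request:
play_rows(
  moves=[
    [0.02,0.03,0.8,0,0,0,1],
    [0.02,0.02,0.8,0,0,0,1],
    [0.02,0.02,0.8,0,0,0,1],
    [0,0,0.8,0,0,0,1],
    [0,0,0.8,0,0,0,1],
  ],
)

```text
time: 6.0
tcp_pos: [0.5727, -0.039, 0.1539]
tool_rot: [[0.98, 0.197, -0.004], [0.197, -0.98, 0.003], [-0.004, -0.004, -1.0]]
wrist_force: [0.2, -0.5, -1.1]
finger_gap: 1.0
```

Run:
```python
from h import *
st();f=optics.grab_frame("wrist"); save(f,"w2.png",s=1.5)
f=optics.grab_frame("side"); save(f,"s2.png",(230,110,370,250),4)
```

```text
t 6.0 p [ 0.5727 -0.039   0.1539] yaw 11.4 z [-0.004  0.003 -1.   ] j [-10.9  19.7  94.6   0.1  66.   67.7] F [ 0.2 -0.5 -1.1] T [-0.05  0.01 -0.04] gap 1.0
```

View pics/w2.png

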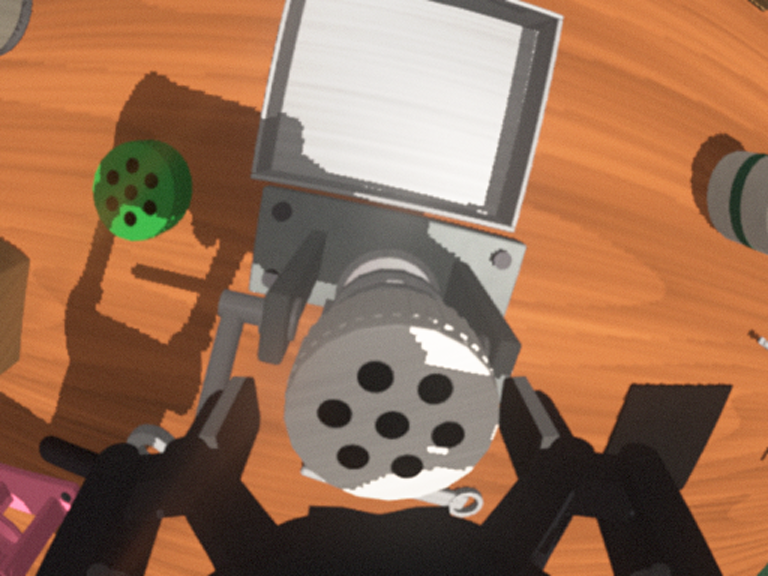

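View pics/s2.png

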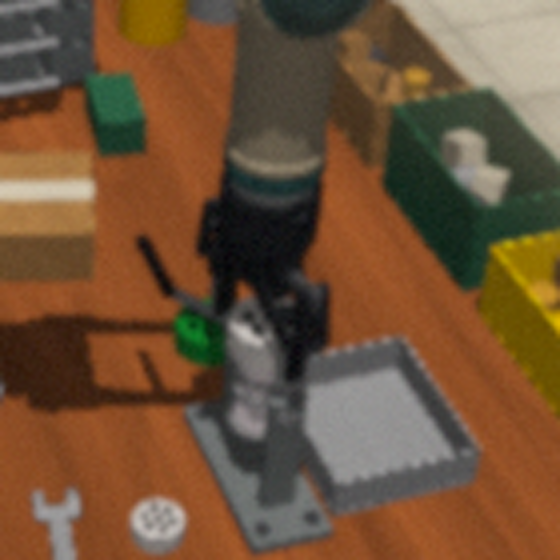

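Run:
```python
from h import *
f=optics.grab_frame("wrist")
st();print(wplane(f,(392/1.5,425/1.5),.174));plan([.579,-.043,.158],Rz(10))
```

```text
t 6.15 p [ 0.5724 -0.039   0.1539] yaw 11.4 z [-0.007  0.003 -1.   ] j [-10.9  19.8  94.5   0.1  66.2  67.7] F [-0.9  0.5  0.9] T [-0.03  0.01 -0.04] gap 1.002
[ 0.5789181  -0.04133212  0.174     ]
n 1
[[0.285, 0.26, -0.21, -0.003, 0.004, 0.015, 1]]
```

Request:
play_rows(
  moves=[
    [0.29,0.22,-0.15,0,0.004,0.01,1],
    [0,0,0,0,0,0,1],
  ],
)

```text
time: 6.35
tcp_pos: [0.5798, -0.0422, 0.1584]
tool_rot: [[0.983, 0.181, 0.002], [0.181, -0.983, 0.004], [0.003, -0.003, -1.0]]
wrist_force: [-0.4, 0.6, 0.4]
finger_gap: 0.998
```

Run:
```python
from h import *
st();plan([.579,-.042,.157],Rz(10))
```

```text
t 6.35 p [ 0.5798 -0.0422  0.1584] yaw 10.4 z [ 0.002  0.004 -1.   ] j [-11.2  19.9  93.6   0.3  66.5  68.3] F [-0.4  0.6  0.4] T [-0.04  0.02 -0.03] gap 0.998
n 1
[[-0.04, -0.017, 0.071, -0.002, -0.002, 0.005, 1]]
```

Centred. Closing.

Request:
play_rows(
  moves=[
    [0,0,0,0,0,0,0.6],
    [0,0,0,0,0,0,0.5],
    [0,0,0,0,0,0,0.5],
    [0,0,0,0,0,0,0.5],
  ],
  squeeze=50,
)

```text
time: 6.75
tcp_pos: [0.5809, -0.0423, 0.161]
tool_rot: [[0.983, 0.181, 0.006], [0.181, -0.984, 0.004], [0.007, -0.003, -1.0]]
wrist_force: [-0.0, 0.6, -1.0]
finger_gap: 0.74
```

Run:
```python
from h import *
st()
```

```text
t 6.75 p [ 0.5809 -0.0423  0.161 ] yaw 10.4 z [ 0.006  0.004 -1.   ] j [-11.2  19.7  93.4   0.3  66.6  68.3] F [-0.   0.6 -1. ] T [-0.01 -0.02  0.  ] gap 0.74
```

Request:
play_rows(
  moves=[
    [0,0,0,0,0,-0.08,0.5],
    [0,0,0,0,0,-0.08,0.5],
    [0,0,0,0,0,-0.08,0.5],
    [0,0,0,0,0,-0.08,0.5],
    [0,0,0,0,0,-0.08,0.5],
  ],
)

```text
time: 7.25
tcp_pos: [0.5809, -0.0422, 0.1605]
tool_rot: [[0.671, 0.741, 0.006], [0.741, -0.671, 0.004], [0.007, 0.002, -1.0]]
wrist_force: [1.1, 1.0, 1.1]
finger_gap: 0.736
```

Run:
```python
from h import *
st();f=optics.grab_frame("wrist"); save(f,"w3.png",s=1)
```

```text
t 7.25 p [ 0.5809 -0.0422  0.1605] yaw 47.8 z [ 0.006  0.004 -1.   ] j [-11.2  19.8  93.4   0.3  66.5  30.9] F [1.1 1.  1.1] T [ 0.11 -0.08 -0.03] gap 0.736
```

View pics/w3.png

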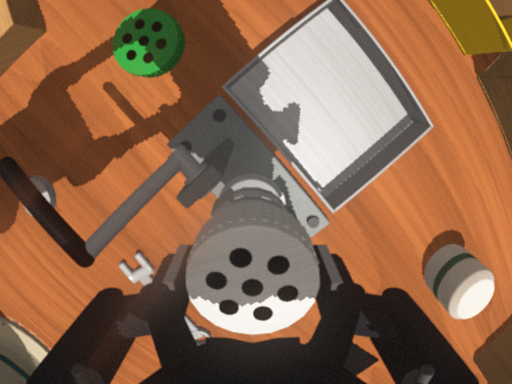

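Request:
play_rows(
  moves=[
    [0,0,0,0,0,-0.08,0.5],
    [0,0,0,0,0,-0.08,0.5],
    [0,0,0,0,0,-0.08,0.5],
    [0,0,0,0,0,-0.08,0.5],
    [0,0,0,0,0,-0.08,0.5],
  ],
)

```text
time: 7.8
tcp_pos: [0.5812, -0.0418, 0.1607]
tool_rot: [[0.091, 0.996, 0.007], [0.996, -0.091, 0.004], [0.005, 0.007, -1.0]]
wrist_force: [0.3, 0.8, 0.1]
finger_gap: 0.739
```

Request:
play_rows(
  moves=[
    [0,0,0,0,0,-0.06,0.5],
    [0,0,0,0,0,-0.06,0.5],
    [0,0,0,0,0,-0.05,0.5],
  ],
)

```text
time: 8.1
tcp_pos: [0.5812, -0.0414, 0.1607]
tool_rot: [[-0.179, 0.984, 0.007], [0.984, 0.179, 0.005], [0.004, 0.008, -1.0]]
wrist_force: [0.2, 1.3, 0.6]
finger_gap: 0.74
```

Run:
```python
from h import *
st()
```

```text
t 8.1 p [ 0.5812 -0.0414  0.1607] yaw 100.3 z [ 0.007  0.005 -1.   ] j [-11.1  19.8  93.4   0.4  66.5 -21.6] F [0.2 1.3 0.6] T [0.08 0.07 0.02] gap 0.74
```

Request:
play_rows(
  moves=[
    [0,0,0,0,0,-0.06,0.5],
    [0,0,0,0,0,-0.06,0.5],
  ],
)

```text
time: 8.3
tcp_pos: [0.581, -0.0411, 0.1607]
tool_rot: [[-0.363, 0.932, 0.007], [0.932, 0.363, 0.006], [0.003, 0.008, -1.0]]
wrist_force: [-0.3, -0.3, 1.7]
finger_gap: 0.74
```

Run:
```python
from h import *
st()
```

```text
t 8.3 p [ 0.581  -0.0411  0.1607] yaw 111.3 z [ 0.007  0.006 -1.   ] j [-11.1  19.7  93.4   0.4  66.5 -32.6] F [-0.3 -0.3  1.7] T [ 0.05  0.08 -0.03] gap 0.74
```

Request:
play_rows(
  moves=[
    [0,0,0,0,0,-0.05,0.5],
    [0,0,0,0,0,-0.05,0.5],
  ],
)

```text
time: 8.5
tcp_pos: [0.5808, -0.0408, 0.1607]
tool_rot: [[-0.506, 0.862, 0.006], [0.862, 0.506, 0.006], [0.002, 0.009, -1.0]]
wrist_force: [-0.6, 0.9, 1.1]
finger_gap: 0.74
```

Run:
```python
from h import *
st()
```

```text
t 8.5 p [ 0.5808 -0.0408  0.1607] yaw 120.4 z [ 0.006  0.006 -1.   ] j [-11.1  19.7  93.4   0.4  66.5 -41.7] F [-0.6  0.9  1.1] T [0.1  0.09 0.02] gap 0.74
```

Request:
play_rows(
  moves=[
    [0,0,0,0,0,-0.04,0.5],
    [0,0,0,0,0,-0.04,0.5],
  ],
)

```text
time: 8.7
tcp_pos: [0.5805, -0.0405, 0.1607]
tool_rot: [[-0.611, 0.792, 0.006], [0.792, 0.611, 0.007], [0.002, 0.009, -1.0]]
wrist_force: [-0.3, -0.5, 0.6]
finger_gap: 0.739
```

Run:
```python
from h import *
st()
```

```text
t 8.7 p [ 0.5805 -0.0405  0.1607] yaw 127.7 z [ 0.006  0.007 -1.   ] j [-11.1  19.7  93.5   0.5  66.5 -48.9] F [-0.3 -0.5  0.6] T [ 0.09  0.11 -0.04] gap 0.739
```

Request:
play_rows(
  moves=[
    [0,0,0,0,0,-0.04,0.5],
    [0,0,0,0,0,-0.04,0.5],
  ],
)

```text
time: 8.9
tcp_pos: [0.5801, -0.0405, 0.1607]
tool_rot: [[-0.706, 0.708, 0.005], [0.708, 0.706, 0.006], [0.001, 0.008, -1.0]]
wrist_force: [-0.5, 0.0, 0.6]
finger_gap: 0.738
```

Run:
```python
from h import *
st()
```

```text
t 8.9 p [ 0.5801 -0.0405  0.1607] yaw 134.9 z [ 0.005  0.006 -1.   ] j [-11.1  19.7  93.5   0.4  66.6 -56.2] F [-0.5  0.   0.6] T [-0.13  0.09 -0.01] gap 0.738
```

Request:
play_rows(
  moves=[
    [0,0,0,0,0,-0.04,0.5],
    [0,0,0,0,0,-0.04,0.5],
  ],
)

```text
time: 9.1
tcp_pos: [0.5798, -0.0408, 0.1607]
tool_rot: [[-0.789, 0.614, 0.005], [0.614, 0.789, 0.006], [-0.0, 0.007, -1.0]]
wrist_force: [-0.5, 0.6, 0.6]
finger_gap: 0.738
```

Run:
```python
from h import *
st();f=optics.grab_frame("wrist"); save(f,"w4.png",s=1)
```

```text
t 9.1 p [ 0.5798 -0.0408  0.1607] yaw 142.1 z [ 0.005  0.006 -1.   ] j [-11.1  19.7  93.5   0.4  66.6 -63.4] F [-0.5  0.6  0.6] T [-0.04  0.01  0.04] gap 0.738
```

View pics/w4.png

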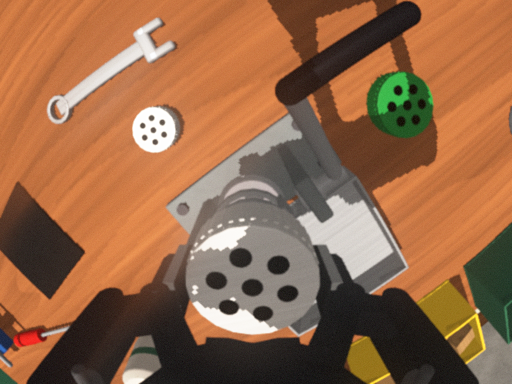

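The wrist view shows the cap at about (253,287) has turned with the jaws. That is about 132° so far without meeting the stop.

Request:
play_rows(
  moves=[
    [0,0,0,0,0,-0.04,0.5],
    [0,0,0,0,0,-0.04,0.5],
  ],
)

```text
time: 9.35
tcp_pos: [0.5799, -0.0418, 0.1607]
tool_rot: [[-0.857, 0.515, 0.005], [0.515, 0.857, 0.004], [-0.002, 0.006, -1.0]]
wrist_force: [4.5, -5.1, -3.9]
finger_gap: 0.741
```

Run:
```python
from h import *
st()
```

```text
t 9.35 p [ 0.5799 -0.0418  0.1607] yaw 149.0 z [ 0.005  0.004 -1.   ] j [-11.2  19.7  93.5   0.3  66.6 -70.3] F [ 4.5 -5.1 -3.9] T [-0.28 -0.44 -1.72] gap 0.741
```

The stop is met at about 138° (torque −1.7 N m). I'll ease back slightly and lift.

Request:
play_rows(
  moves=[
    [0,0,0,0,0,0.025,0.5],
    [0,0,-0.3,0,0,0,0.5],
    [0,0,-0.4,0,0,0,0.5],
  ],
)

```text
time: 9.65
tcp_pos: [0.5796, -0.042, 0.1735]
tool_rot: [[-0.832, 0.555, 0.003], [0.555, 0.832, 0.005], [0.0, 0.006, -1.0]]
wrist_force: [1.3, -0.2, -1.5]
finger_gap: 0.738
```

Run:
```python
from h import *
st()
```

```text
t 9.65 p [ 0.5796 -0.042   0.1735] yaw 146.3 z [ 0.003  0.005 -1.   ] j [-11.2  19.1  92.4   0.4  68.3 -67.6] F [ 1.3 -0.2 -1.5] T [ 0.02 -0.1  -0.03] gap 0.738
```

Request:
play_rows(
  moves=[
    [0,0,-0.9,0,0,0,0.5],
    [0,0,-1,0,0,0,0.5],
    [0,0,-1,0,0,0,0.5],
    [0,0,-0.8,0,0,0,0.5],
  ],
)

```text
time: 10.05
tcp_pos: [0.5785, -0.0427, 0.2511]
tool_rot: [[-0.831, 0.556, 0.001], [0.556, 0.831, 0.004], [0.002, 0.004, -1.0]]
wrist_force: [-0.0, 1.2, -0.3]
finger_gap: 0.734
```

Run:
```python
from h import *
st();f=optics.grab_frame("side"); save(f,"s3.png",(230,110,370,250),4);plan([.464,-.331,.2],sensors.read_state()["tool_rot"],grip=.5)
```

```text
t 10.05 p [ 0.5785 -0.0427  0.2511] yaw 146.2 z [ 0.001  0.004 -1.   ] j [-11.2  16.2  85.3   0.2  78.5 -67.5] F [-0.   1.2 -0.3] T [-0.02 -0.01 -0.02] gap 0.734
n 16
[[-0.199, -0.951, 0.164, 0.0, 0.0, 0.0, 0.5], [-0.199, -0.951, 0.164, 0.0, 0.0, 0.0, 0.5], [-0.199, -0.951, 0.164, 0.0, 0.0, 0.0, 0.5], [-0.199, -0.951, 0.164, 0.0, 0.0, 0.0, 0.5], [-0.199, -0.951, 0.164, 0.0, 0.0, 0.0, 0.5]]
[[-0.199, -0.951, 0.164, 0.0, 0.0, 0.0, 0.5], [-0.199, -0.951, 0.164, 0.0, 0.0, 0.0, 0.5], [-0.199, -0.951, 0.164, 0.0, 0.0, 0.0, 0.5], [-0.199, -0.951, 0.164, 0.0, 0.0, 0.0, 0.5], [-0.199, -0.951, 0.164, 0.0, 0.0, 0.0, 0.5]]
[[-0.199, -0.951, 0.164, 0.0, 0.0, 0.0, 0.5], [-0.199, -0.951, 0.164, 0.0, 0.0, 0.0, 0.5], [-0.199, -0.951, 0.164, 0.0, 0.0, 0.0, 0.5], [-0.199, -0.951, 0.164, 0.0, 0.0, 0.0, 0.5], [-0.199, -0.951, 0.164, 0.0, 0.0, 0.0, 0.5]]
[[-0.199, -0.951, 0.164, 0.0, 0.0, 0.0, 0.5]]
```

View pics/s3.png

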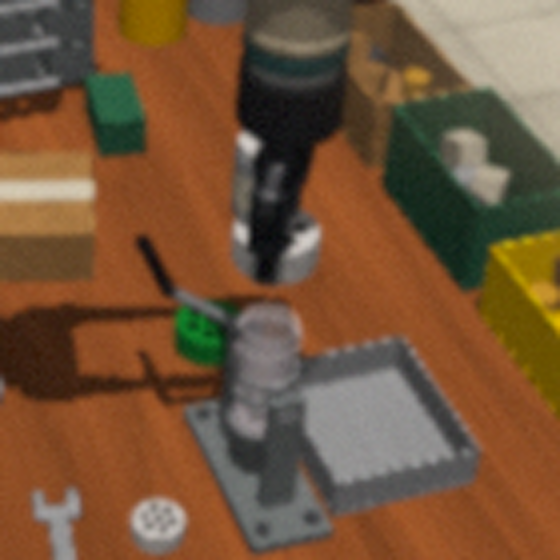

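The cap is off and in the jaws (crop (275,245)), and the tube is open. On to the pad.

Request:
play_rows(
  moves=[
    [-0.2,-0.95,0.1,0,0,0,0.5],
    [-0.2,-0.95,0.1,0,0,0,0.5],
    [-0.2,-0.95,0.15,0,0,0,0.5],
    [-0.2,-0.95,0.15,0,0,0,0.5],
    [-0.2,-0.95,0.15,0,0,0,0.5],
  ],
)

```text
time: 10.6
tcp_pos: [0.5439, -0.1335, 0.244]
tool_rot: [[-0.833, 0.553, 0.012], [0.553, 0.833, 0.001], [-0.009, 0.008, -1.0]]
wrist_force: [0.6, 0.1, -0.4]
finger_gap: 0.741
```

Request:
play_rows(
  moves=[
    [-0.2,-0.95,0.15,0,0,0,0.5],
    [-0.2,-0.95,0.15,0,0,0,0.5],
    [-0.2,-0.95,0.15,0,0,0,0.5],
    [-0.2,-0.95,0.15,0,0,0,0.5],
    [-0.2,-0.95,0.15,0,0,0,0.5],
  ],
)

```text
time: 11.1
tcp_pos: [0.505, -0.2269, 0.2285]
tool_rot: [[-0.833, 0.553, 0.01], [0.553, 0.833, 0.0], [-0.008, 0.006, -1.0]]
wrist_force: [0.1, 0.6, -0.7]
finger_gap: 0.738
```

Request:
play_rows(
  moves=[
    [-0.2,-0.95,0.2,0,0,0,0.5],
    [-0.2,-0.95,0.2,0,0,0,0.5],
    [-0.2,-0.95,0.2,0,0,0,0.5],
    [-0.2,-0.95,0.2,0,0,0,0.5],
  ],
)

```text
time: 11.5
tcp_pos: [0.474, -0.3016, 0.2122]
tool_rot: [[-0.832, 0.554, 0.009], [0.554, 0.832, -0.0], [-0.008, 0.005, -1.0]]
wrist_force: [-0.3, -0.2, -0.8]
finger_gap: 0.737
```

Run:
```python
from h import *
st();plan([.464,-.331,.06],Rz(140),grip=.5)
```

```text
t 11.5 p [ 0.474  -0.3016  0.2122] yaw 146.4 z [ 0.009 -0.    -1.   ] j [-39.8  15.7  91.6   0.3  72.2 -96.2] F [-0.3 -0.2 -0.8] T [ 0.03  0.   -0.03] gap 0.737
n 8
[[-0.042, -0.193, 0.951, 0.0, 0.001, 0.009, 0.5], [-0.046, -0.191, 0.951, 0.0, 0.001, 0.009, 0.5], [-0.049, -0.19, 0.951, 0.0, 0.001, 0.009, 0.5], [-0.053, -0.189, 0.951, 0.0, 0.001, 0.009, 0.5], [-0.056, -0.187, 0.951, 0.0, 0.001, 0.009, 0.5]]
[[-0.06, -0.186, 0.951, 0.0, 0.001, 0.009, 0.5], [-0.063, -0.184, 0.951, 0.0, 0.001, 0.009, 0.5], [-0.067, -0.183, 0.951, 0.0, 0.001, 0.009, 0.5]]
```

Request:
play_rows(
  moves=[
    [-0.1,-0.4,0.8,0,0.002,0,0.5],
    [-0.1,-0.4,0.9,0,0.002,0,0.5],
    [-0.1,-0.35,0.95,0,0.002,0,0.5],
    [-0.05,-0.3,0.95,0,0.001,0,0.5],
    [0,0,0.95,0,0,0,0.5],
  ],
)

```text
time: 12.0
tcp_pos: [0.4633, -0.335, 0.1216]
tool_rot: [[-0.83, 0.558, 0.004], [0.558, 0.83, -0.001], [-0.003, 0.001, -1.0]]
wrist_force: [0.1, -0.6, -0.4]
finger_gap: 0.739
```

Run:
```python
from h import *
st();f=optics.grab_frame("wrist"); save(f,"w5.png",s=1.3); plan([.464,-.331,.05],Rz(146.4),grip=.5)
```

```text
t 12.0 p [ 0.4633 -0.335   0.1216] yaw 146.1 z [ 0.004 -0.001 -1.   ] j [-42.9  21.   97.7   0.1  61.1 -99.1] F [ 0.1 -0.6 -0.4] T [ 0.01 -0.    0.02] gap 0.739
n 4
[[-0.012, 0.036, 0.854, 0.0, -0.001, -0.001, 0.5], [-0.011, 0.037, 0.854, 0.0, -0.001, -0.001, 0.5], [-0.011, 0.037, 0.854, 0.0, -0.001, -0.001, 0.5], [-0.01, 0.038, 0.854, 0.0, -0.001, -0.001, 0.5]]
```

View pics/w5.png

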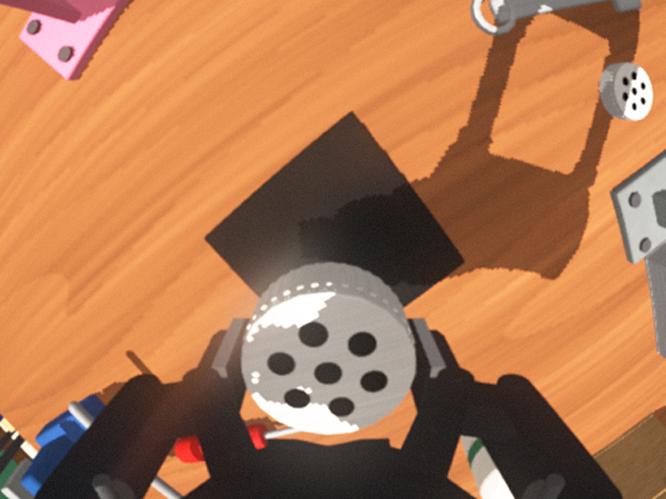

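Request:
play_rows(
  moves=[
    [-0.01,0.04,0.85,0,0,0,0.5],
    [0,0.04,0.85,0,0,0,0.5],
    [0,0.04,0.85,0,0,0,0.5],
    [0,0.04,0.8,0,0,0,0.5],
    [0,0,0.3,0,0,0,0.5],
  ],
)

```text
time: 12.55
tcp_pos: [0.4639, -0.3304, 0.0452]
tool_rot: [[-0.83, 0.558, -0.001], [0.558, 0.83, 0.003], [0.002, 0.002, -1.0]]
wrist_force: [0.2, 0.1, -0.2]
finger_gap: 0.739
```

Run:
```python
from h import *
st();plan([.464,-.331,.021],Rz(146),grip=.5)
```

```text
t 12.55 p [ 0.4639 -0.3304  0.0452] yaw 146.1 z [-0.001  0.003 -1.   ] j [-4.250e+01  2.590e+01  1.028e+02  1.000e-01  5.150e+01 -9.860e+01] F [ 0.2  0.1 -0.2] T [ 0.08  0.06 -0.03] gap 0.739
n 2
[[-0.012, -0.011, 0.606, 0.001, -0.001, 0.0, 0.5], [-0.011, -0.011, 0.606, 0.001, -0.001, 0.0, 0.5]]
```

Request:
play_rows(
  moves=[
    [0,0,0.5,0,0,0,0.5],
    [0,0,0.4,0,0,0,0.5],
    [0,0,0.15,0,0,0,0.5],
  ],
)

```text
time: 12.85
tcp_pos: [0.4646, -0.3308, 0.0242]
tool_rot: [[-0.83, 0.558, 0.0], [0.558, 0.83, 0.002], [0.001, 0.001, -1.0]]
wrist_force: [0.5, -0.3, -0.3]
finger_gap: 0.738
```

Run:
```python
from h import *
st()
```

```text
t 12.85 p [ 0.4646 -0.3308  0.0242] yaw 146.1 z [ 0.     0.002 -1.   ] j [-4.250e+01  2.750e+01  1.039e+02  1.000e-01  4.860e+01 -9.860e+01] F [ 0.5 -0.3 -0.3] T [ 0.02 -0.04  0.04] gap 0.738
```

Request:
play_rows(
  moves=[
    [0,0,0.12,0,0,0,0.5],
    [0,0,0.08,0,0,0,0.5],
  ],
)

```text
time: 13.05
tcp_pos: [0.4649, -0.3312, 0.0203]
tool_rot: [[-0.83, 0.558, 0.001], [0.558, 0.83, 0.001], [-0.0, 0.001, -1.0]]
wrist_force: [-0.3, 0.0, -0.2]
finger_gap: 0.736
```

Request:
play_rows(
  moves=[
    [0,0,0.08,0,0,0,0.5],
  ],
)

```text
time: 13.15
tcp_pos: [0.4651, -0.3314, 0.0189]
tool_rot: [[-0.83, 0.558, 0.001], [0.558, 0.83, 0.0], [-0.001, 0.001, -1.0]]
wrist_force: [0.2, 0.4, -0.7]
finger_gap: 0.742
```

Request:
play_rows(
  moves=[
    [0,0,0.07,0,0,0,0.5],
  ],
)

```text
time: 13.25
tcp_pos: [0.4652, -0.3315, 0.0185]
tool_rot: [[-0.83, 0.558, 0.002], [0.558, 0.83, 0.0], [-0.001, 0.001, -1.0]]
wrist_force: [-2.6, 2.4, 14.5]
finger_gap: 0.735
```

Request:
play_rows(
  moves=[
    [0,0,0.07,0,0,0,0.5],
  ],
)

```text
time: 13.35
tcp_pos: [0.4652, -0.3314, 0.0185]
tool_rot: [[-0.83, 0.558, 0.002], [0.558, 0.83, -0.0], [-0.002, 0.001, -1.0]]
wrist_force: [-1.8, 3.0, 11.1]
finger_gap: 0.743
```

Contact at 0.0185, as predicted. Opening slowly.

Request:
play_rows(
  moves=[
    [0,0,-0.03,0,0,0,0.8],
    [0,0,0,0,0,0,0.9],
    [0,0,0,0,0,0,1],
    [0,0,0,0,0,0,1],
  ],
)

```text
time: 13.75
tcp_pos: [0.466, -0.3322, 0.0204]
tool_rot: [[-0.83, 0.558, 0.004], [0.558, 0.83, -0.002], [-0.005, 0.0, -1.0]]
wrist_force: [-0.3, 0.4, 0.9]
finger_gap: 0.999
```

Run:
```python
from h import *
st();f=optics.grab_frame("wrist"); save(f,"w6.png",s=1)
```

```text
t 13.75 p [ 0.466  -0.3322  0.0204] yaw 146.1 z [ 0.004 -0.002 -1.   ] j [-4.250e+01  2.780e+01  1.041e+02  1.000e-01  4.780e+01 -9.860e+01] F [-0.3  0.4  0.9] T [-0.   -0.09 -0.03] gap 0.999
```

View pics/w6.png

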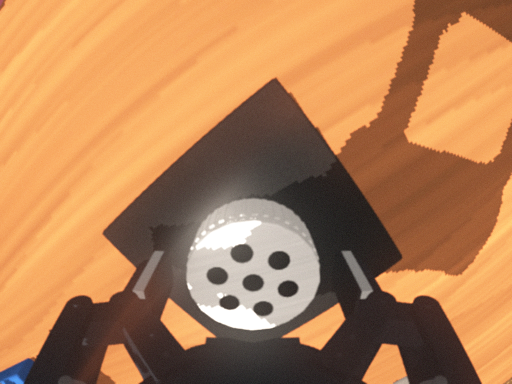

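The cap sits holes-up on the pad at (252,283), all around it black. I'll rise and head for the handle.

Request:
play_rows(
  moves=[
    [0,0,-0.8,0,0.003,0,1],
    [0,0,-1,0,0,0,1],
    [0,0,-1,0,0,0,1],
    [0,0,-1,0,0,0,1],
    [0,0,-1,0,0,0,1],
  ],
)

```text
time: 14.3
tcp_pos: [0.4637, -0.3303, 0.1149]
tool_rot: [[-0.83, 0.558, -0.008], [0.558, 0.83, 0.008], [0.011, 0.002, -1.0]]
wrist_force: [0.8, -0.1, 0.2]
finger_gap: 1.003
```

Run:
```python
from h import *
st();plan([.5205,.0615,.26],Rz(88.7))
f=optics.grab_frame("top"); save(f,"t5.png",(200,90,400,230),4)
```

```text
t 14.3 p [ 0.4637 -0.3303  0.1149] yaw 146.1 z [-0.008  0.008 -1.   ] j [-42.5  21.6  97.9   0.   61.2 -98.5] F [ 0.8 -0.1  0.2] T [ 0.01  0.02 -0.02] gap 1.003
n 20
[[0.433, 0.893, -0.356, -0.0, -0.0, 0.032, 1], [0.477, 0.87, -0.356, -0.0, -0.0, 0.032, 1], [0.519, 0.845, -0.357, -0.0, -0.0, 0.032, 1], [0.561, 0.818, -0.357, -0.0, -0.0, 0.032, 1], [0.601, 0.789, -0.357, -0.0, -0.0, 0.032, 1]]
[[0.639, 0.758, -0.357, -0.0, -0.0, 0.032, 1], [0.676, 0.725, -0.357, -0.0, -0.0, 0.032, 1], [0.712, 0.69, -0.358, -0.0, -0.0, 0.032, 1], [0.745, 0.654, -0.358, -0.0, -0.0, 0.032, 1], [0.777, 0.616, -0.358, -0.0, -0.0, 0.032, 1]]
[[0.806, 0.576, -0.358, -0.0, -0.0, 0.032, 1], [0.834, 0.535, -0.359, -0.0, -0.0, 0.032, 1], [0.86, 0.493, -0.359, -0.0, -0.0, 0.032, 1], [0.883, 0.45, -0.36, -0.0, -0.0, 0.032, 1], [0.904, 0.405, -0.36, -0.0, -0.0, 0.032, 1]]
[[0.923, 0.359, -0.36, -0.0, -0.0, 0.032, 1], [0.94, 0.313, -0.361, -0.0, -0.0, 0.032, 1], [0.954, 0.265, -0.361, -0.0, -0.0, 0.032, 1], [0.966, 0.217, -0.362, -0.0, -0.0, 0.032, 1], [0.975, 0.169, -0.362, -0.0, -0.0, 0.032, 1]]
```

View pics/t5.png

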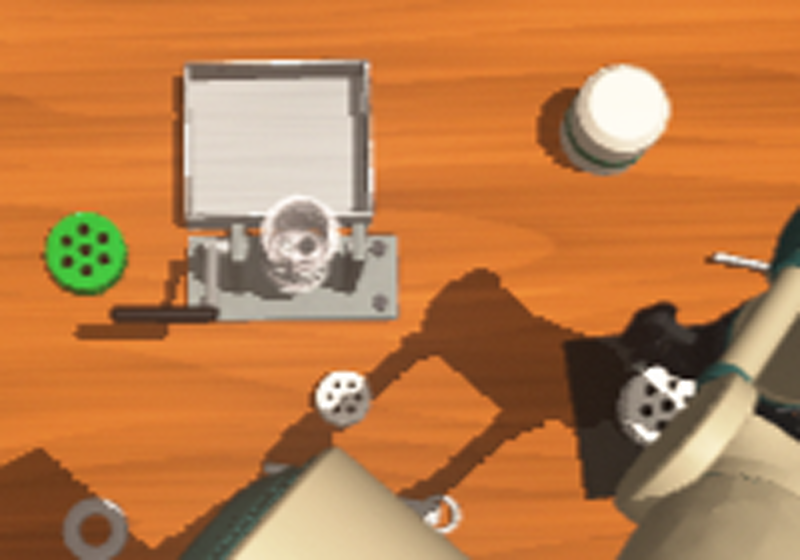

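Request:
play_rows(
  moves=[
    [0.43,0.89,-0.8,0,0,0.032,1],
    [0.48,0.87,-0.8,0,0,0.032,1],
    [0.52,0.85,-0.8,0,0,0.032,1],
    [0.56,0.82,-0.8,0,0,0.032,1],
    [0.6,0.79,-0.8,0,0,0.032,1],
  ],
)

```text
time: 14.85
tcp_pos: [0.4795, -0.2329, 0.1979]
tool_rot: [[-0.654, 0.756, -0.006], [0.756, 0.654, 0.004], [0.007, -0.002, -1.0]]
wrist_force: [0.7, -1.0, -0.8]
finger_gap: 1.001
```

Request:
play_rows(
  moves=[
    [0.64,0.76,-0.8,0,0,0.032,1],
    [0.68,0.73,-0.7,0,0,0.032,1],
    [0.71,0.69,-0.7,0,0,0.032,1],
    [0.75,0.65,-0.5,0,0,0.032,1],
    [0.78,0.62,-0.3,0,0,0.032,1],
  ],
)

```text
time: 15.35
tcp_pos: [0.4962, -0.131, 0.2592]
tool_rot: [[-0.435, 0.9, -0.006], [0.9, 0.435, 0.004], [0.006, -0.003, -1.0]]
wrist_force: [-0.0, 0.3, -0.5]
finger_gap: 1.0
```

Request:
play_rows(
  moves=[
    [0.81,0.58,0,0,0,0.032,1],
    [0.83,0.54,0,0,0,0.032,1],
    [0.86,0.49,0,0,0,0.032,1],
    [0.88,0.45,0,0,0,0.032,1],
    [0.9,0.4,0,0,0,0.032,1],
  ],
)

```text
time: 15.85
tcp_pos: [0.5142, -0.0295, 0.2581]
tool_rot: [[-0.187, 0.982, -0.005], [0.982, 0.187, 0.004], [0.005, -0.004, -1.0]]
wrist_force: [0.2, -0.0, -0.7]
finger_gap: 1.001
```

Run:
```python
from h import *
st();plan([.5205,.0615,.26],Rz(88.7))
```

```text
t 15.85 p [ 0.5142 -0.0295  0.2581] yaw 100.8 z [-0.005  0.004 -1.   ] j [-11.2  10.5  92.1   0.2  77.8 -22. ] F [ 0.2 -0.  -0.7] T [-0.   -0.   -0.01] gap 1.001
n 5
[[0.882, 0.232, -0.016, -0.001, -0.001, 0.027, 1], [0.891, 0.195, -0.016, -0.001, -0.001, 0.027, 1], [0.899, 0.157, -0.017, -0.001, -0.001, 0.027, 1], [0.904, 0.119, -0.018, -0.001, -0.001, 0.027, 1], [0.909, 0.081, -0.018, -0.001, -0.001, 0.027, 1]]
```

Request:
play_rows(
  moves=[
    [0.9,0.23,0,-0.001,-0.001,0.027,1],
    [0.9,0.2,0,-0.001,-0.001,0.027,1],
    [0.9,0.16,0,-0.001,-0.001,0.027,1],
    [0.9,0.12,0,-0.001,-0.001,0.027,1],
    [0.9,0.08,0,-0.001,-0.001,0.027,1],
  ],
)

```text
time: 16.35
tcp_pos: [0.5206, 0.0659, 0.2546]
tool_rot: [[0.033, 0.999, 0.0], [0.999, -0.033, -0.003], [-0.003, 0.0, -1.0]]
wrist_force: [-0.1, -0.6, -0.3]
finger_gap: 1.006
```

Run:
```python
from h import *
f=optics.grab_frame("wrist"); save(f,"w7.png",s=1.5)
st();plan([.5205,.0615,.21],Rz(88.7))
```

```text
t 16.4 p [0.5206 0.0687 0.2545] yaw 88.1 z [ 0.     0.001 -1.   ] j [-0.1 11.3 91.5  0.  77.2  1.8] F [0.  2.3 0.2] T [ 0.11 -0.02 -0.03] gap 1.001
n 3
[[-0.121, 0.003, 0.741, 0.0, -0.0, -0.002, 1], [-0.121, 0.002, 0.741, 0.0, -0.0, -0.002, 1], [-0.12, 0.002, 0.741, 0.0, -0.0, -0.002, 1]]
```

View pics/w7.png

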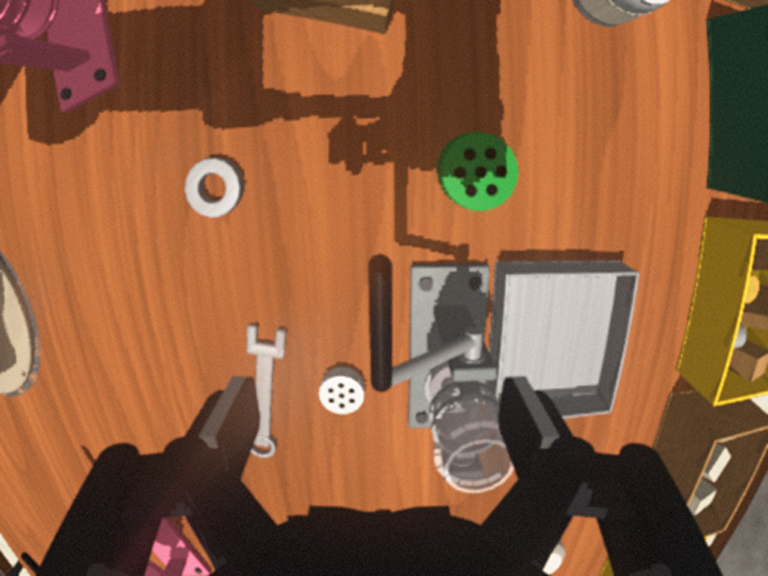

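The wrist view shows the bar at (253,171)–(254,260). I'll measure its middle.

Run:
```python
from h import *
f=optics.grab_frame("wrist");st()
a,b=wplane(f,(253.3,171),.170),wplane(f,(254.7,259),.170);print(a,b,(a+b)/2)
P=[(a+b)/2][0]; plan([P[0],P[1]+.003,.21],Rz(88.7))
print("mouth c",wplane(f,(472/1.5,463/1.5),.17))
```

```text
t 16.45 p [0.5205 0.067  0.2546] yaw 88.3 z [-0.    -0.002 -1.   ] j [-0.2 11.3 91.5 -0.1 77.2  1.5] F [-0.9 -0.6  0.4] T [-0.01 -0.01  0.01] gap 0.997
[0.52123593 0.09676644 0.17      ] [0.52036339 0.0222713  0.17      ] [0.52079966 0.05951887 0.17      ]
n 3
[[-0.073, 0.008, 0.743, -0.0, 0.0, -0.001, 1], [-0.073, 0.007, 0.743, -0.0, 0.0, -0.001, 1], [-0.074, 0.007, 0.743, -0.0, 0.0, -0.001, 1]]
mouth c [ 0.57503434 -0.03595633  0.17      ]
```

Request:
play_rows(
  moves=[
    [-0.05,0.02,0.8,0,0,0,1],
    [-0.05,0.02,0.8,0,0,0,1],
    [-0.05,0.03,0.8,0,0,0,1],
    [0,0.03,0.6,0,0,0,1],
  ],
  squeeze=35,
)

```text
time: 16.85
tcp_pos: [0.5237, 0.0617, 0.1932]
tool_rot: [[0.024, 1.0, 0.004], [1.0, -0.024, -0.005], [-0.004, 0.004, -1.0]]
wrist_force: [0.3, -0.2, -0.3]
finger_gap: 1.005
```

Run:
```python
from h import *
st();plan([.5208,.0635,.163],Rz(88.7))
```

```text
t 16.85 p [0.5237 0.0617 0.1932] yaw 88.6 z [ 0.004 -0.005 -1.   ] j [-0.7 13.8 97.2 -0.3 68.7  0.8] F [ 0.3 -0.2 -0.3] T [0.07 0.   0.03] gap 1.005
n 2
[[0.045, -0.076, 0.755, 0.001, 0.001, -0.0, 1], [0.044, -0.074, 0.755, 0.001, 0.001, -0.0, 1]]
```

Request:
play_rows(
  moves=[
    [0.05,-0.08,0.75,0.001,0.001,0,1],
    [0.05,-0.08,0.7,0.001,0.001,0,1],
    [0,0,0,0,0,0,1],
  ],
)

```text
time: 17.15
tcp_pos: [0.519, 0.061, 0.1603]
tool_rot: [[0.023, 1.0, -0.004], [1.0, -0.023, -0.003], [-0.003, -0.004, -1.0]]
wrist_force: [-0.9, -1.5, -0.1]
finger_gap: 1.003
```

Run:
```python
from h import *
f=optics.grab_frame("wrist"); save(f,"w8.png",s=1)
st();plan([.5208,.0635,.163],Rz(88.7))
```

```text
t 17.2 p [0.5198 0.061  0.1613] yaw 88.7 z [-0.002 -0.003 -1.   ] j [ -0.8  15.2 100.2  -0.2  64.7   0.6] F [-0.  -0.4  0.1] T [-0.04 -0.03 -0.08] gap 1.004
n 1
[[0.127, 0.046, -0.086, -0.001, 0.002, -0.0, 1]]
```

View pics/w8.png

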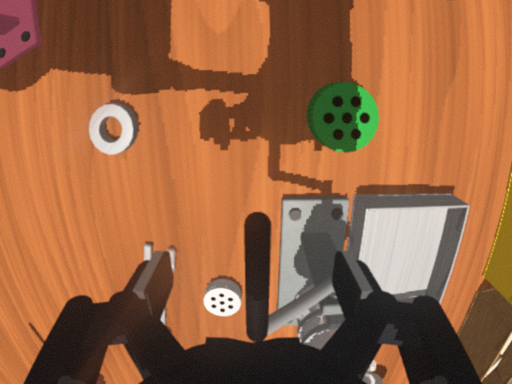

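The bar lies centred between the open jaws at (257,275). Closing.

Request:
play_rows(
  moves=[
    [0.1,0.04,-0.03,0,0,0,0.5],
    [0,0,0,0,0,0,0.1],
    [0,0,0,0,0,0,0.05],
    [0,0,0,0,0,0,0.05],
    [0,0,0,0,0,0,0.05],
  ],
)

```text
time: 17.7
tcp_pos: [0.5221, 0.0622, 0.1648]
tool_rot: [[0.023, 1.0, 0.001], [1.0, -0.023, -0.004], [-0.004, 0.001, -1.0]]
wrist_force: [-15.3, 0.9, 6.9]
finger_gap: 0.143
```

Run:
```python
from h import *
st()
```

```text
t 17.7 p [0.5221 0.0622 0.1648] yaw 88.7 z [ 0.001 -0.004 -1.   ] j [-0.6 15.2 99.8 -0.2 65.   0.8] F [-15.3   0.9   6.9] T [ 0.16  2.67 -0.06] gap 0.143
```

Gripped (gap 0.143 ≈ 12 mm). Now the arc plan.

```bash
cat >> h.py <<'E'
PX,PZ=.5815,.115
def bar(t): return -.061*np.cos(t)+.051*np.sin(t), .061*np.sin(t)+.051*np.cos(t)
def arc(t_goal,dth,n=5,off=(0,-.001),g=1.1):
    s=sensors.read_state();p=s["tcp_pos"];x,z=p[0]-PX-off[0],p[2]-PZ-off[1]
    t0=np.arctan2(z,-x); th=np.arctan2(z,-x)-np.arctan2(.051,.061)
    print("theta",round(th,3),"r",round(np.hypot(x,z),4)); st()
    px,pz=x,z;rows=[]
    for i in range(n):
        t=th+np.sign(t_goal-th)*min(dth*(i+1),abs(t_goal-th)); bx,bz=bar(t)
        rows.append([0,round((bx-px)/.02*(g if i or 1 else 1),2),round(-(bz-pz)/.02*g,2),0,0,0,.05]); px,pz=bx,bz
    print(rows)
E
python3 - <<'E'
from h import *
arc(2.1,.12)
E
```

```text
theta 0.011 r 0.0781
t 17.7 p [0.5221 0.0622 0.1648] yaw 88.7 z [ 0.001 -0.004 -1.   ] j [-0.6 15.2 99.8 -0.2 65.   0.8] F [-15.3   0.9   6.9] T [ 0.16  2.67 -0.06] gap 0.143
[[0, np.float64(0.31), np.float64(-0.43), 0, 0, 0, 0.05], [0, np.float64(0.41), np.float64(-0.33), 0, 0, 0, 0.05], [0, np.float64(0.44), np.float64(-0.28), 0, 0, 0, 0.05], [0, np.float64(0.47), np.float64(-0.23), 0, 0, 0, 0.05], [0, np.float64(0.5), np.float64(-0.17), 0, 0, 0, 0.05]]
```

Request:
play_rows(
  moves=[
    [0,0.3,-0.42,0,0,0,0.05],
    [0,0.4,-0.33,0,0,0,0.05],
    [0,0.44,-0.28,0,0,0,0.05],
  ],
)

```text
time: 18.0
tcp_pos: [0.5369, 0.0619, 0.1803]
tool_rot: [[0.022, 1.0, -0.022], [1.0, -0.022, -0.004], [-0.004, -0.022, -1.0]]
wrist_force: [-6.9, 0.7, -7.6]
finger_gap: 0.129
```

Run:
```python
from h import *
arc(2.1,.12)
```

```text
theta 0.282 r 0.0799
t 18.0 p [0.5369 0.0619 0.1803] yaw 88.7 z [-0.022 -0.004 -1.   ] j [-0.6 16.2 95.8 -0.3 69.3  0.7] F [-6.9  0.7 -7.6] T [-0.    1.41  0.01] gap 0.129
[[0, np.float64(0.46), np.float64(-0.25), 0, 0, 0, 0.05], [0, np.float64(0.48), np.float64(-0.21), 0, 0, 0, 0.05], [0, np.float64(0.5), np.float64(-0.15), 0, 0, 0, 0.05], [0, np.float64(0.52), np.float64(-0.09), 0, 0, 0, 0.05], [0, np.float64(0.52), np.float64(-0.03), 0, 0, 0, 0.05]]
```

Request:
play_rows(
  moves=[
    [0,0.46,-0.25,-0.005,0,0,0.05],
    [0,0.48,-0.21,-0.005,0,0,0.05],
    [0,0.5,-0.15,-0.005,0,0,0.05],
    [0,0.52,-0.09,0,0,0,0.05],
    [0,0.52,-0.03,0,0,0,0.05],
  ],
)

```text
time: 18.5
tcp_pos: [0.5633, 0.0615, 0.1939]
tool_rot: [[0.02, 0.998, -0.061], [1.0, -0.021, -0.005], [-0.006, -0.061, -0.998]]
wrist_force: [-14.9, -0.8, 14.0]
finger_gap: 0.125
```

Run:
```python
from h import *
arc(2.1,.12)
```

```text
theta 0.651 r 0.0819
t 18.5 p [0.5633 0.0615 0.1939] yaw 88.8 z [-0.061 -0.005 -0.998] j [-0.6 18.9 89.7 -0.3 74.9  0.7] F [-14.9  -0.8  14. ] T [ 0.05  2.66 -0.04] gap 0.125
[[0, np.float64(0.55), np.float64(0.04), 0, 0, 0, 0.05], [0, np.float64(0.52), np.float64(-0.02), 0, 0, 0, 0.05], [0, np.float64(0.52), np.float64(0.04), 0, 0, 0, 0.05], [0, np.float64(0.51), np.float64(0.1), 0, 0, 0, 0.05], [0, np.float64(0.5), np.float64(0.16), 0, 0, 0, 0.05]]
```

Request:
play_rows(
  moves=[
    [0,0.5,0.04,-0.015,0,0,0.05],
    [0,0.52,0,-0.015,0,0,0.05],
    [0,0.52,0.05,-0.015,0,0,0.05],
    [0,0.51,0.1,-0.01,0,0,0.05],
  ],
)

```text
time: 18.9
tcp_pos: [0.5909, 0.0609, 0.1976]
tool_rot: [[0.019, 1.0, -0.005], [1.0, -0.019, -0.007], [-0.007, -0.005, -1.0]]
wrist_force: [-9.5, 0.7, 5.2]
finger_gap: 0.123
```

Run:
```python
from h import *
arc(2.1,.12)
f=optics.grab_frame("side"); save(f,"s6.png",(230,110,370,250),4)
```

```text
theta 0.986 r 0.0842
t 18.9 p [0.5909 0.0609 0.1976] yaw 88.9 z [-0.005 -0.007 -1.   ] j [-0.6 19.4 88.3 -0.4 72.6  0.7] F [-9.5  0.7  5.2] T [-0.15  1.96  0.01] gap 0.123
[[0, np.float64(0.49), np.float64(0.34), 0, 0, 0, 0.05], [0, np.float64(0.5), np.float64(0.15), 0, 0, 0, 0.05], [0, np.float64(0.48), np.float64(0.21), 0, 0, 0, 0.05], [0, np.float64(0.45), np.float64(0.27), 0, 0, 0, 0.05], [0, np.float64(0.42), np.float64(0.32), 0, 0, 0, 0.05]]
```

View pics/s6.png

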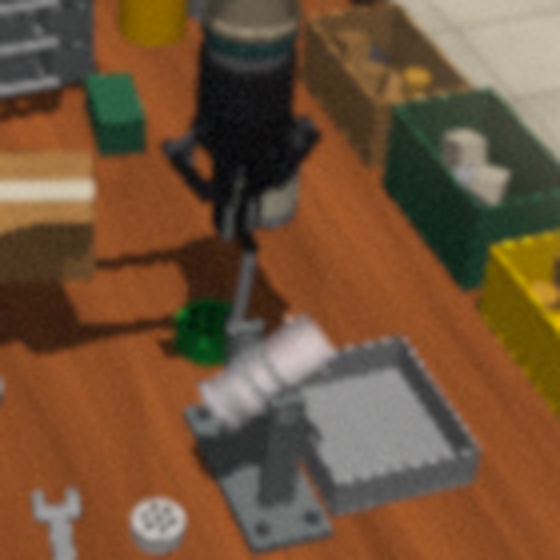

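The side view shows the shaker tipped about 1 rad at (265,370) with the bar still in the jaws. Continuing.

Request:
play_rows(
  moves=[
    [0,0.5,0.25,-0.004,0,0,0.05],
    [0,0.5,0.2,-0.005,0,0,0.05],
    [0,0.48,0.22,-0.005,0,0,0.05],
    [0,0.45,0.27,-0.005,0,0,0.05],
    [0,0.42,0.32,-0.005,0,0,0.05],
  ],
)

```text
time: 19.45
tcp_pos: [0.6294, 0.0602, 0.1844]
tool_rot: [[0.019, 1.0, 0.013], [1.0, -0.019, -0.009], [-0.008, 0.013, -1.0]]
wrist_force: [-8.4, 1.1, 9.7]
finger_gap: 0.121
```

Run:
```python
from h import *
arc(2.1,.12)
```

```text
theta 1.472 r 0.0852
t 19.45 p [0.6294 0.0602 0.1844] yaw 88.9 z [ 0.013 -0.009 -1.   ] j [-0.6 22.6 85.2 -0.5 71.4  0.7] F [-8.4  1.1  9.7] T [0.08 1.29 0.04] gap 0.121
[[0, np.float64(0.24), np.float64(0.58), 0, 0, 0, 0.05], [0, np.float64(0.37), np.float64(0.37), 0, 0, 0, 0.05], [0, np.float64(0.33), np.float64(0.41), 0, 0, 0, 0.05], [0, np.float64(0.28), np.float64(0.45), 0, 0, 0, 0.05], [0, np.float64(0.22), np.float64(0.48), 0, 0, 0, 0.05]]
```

Request:
play_rows(
  moves=[
    [0,0.35,0.5,0,0,0,0.05],
    [0,0.37,0.42,0,0,0,0.05],
    [0,0.33,0.45,0,0,0,0.05],
    [0,0.28,0.48,0,0,0,0.05],
    [0,0.2,0.5,0,0,0,0.05],
  ],
)

```text
time: 19.95
tcp_pos: [0.6559, 0.0597, 0.1505]
tool_rot: [[0.018, 1.0, 0.001], [1.0, -0.018, -0.009], [-0.009, 0.001, -1.0]]
wrist_force: [-6.3, 0.2, 9.3]
finger_gap: 0.128
```

Run:
```python
from h import *
arc(2.1,.12)
f=optics.grab_frame("side"); save(f,"s7.png",(230,110,370,250),4)
f=optics.grab_frame("top"); save(f,"t7.png",(200,90,340,210),5)
```

```text
theta 1.989 r 0.0829
t 19.95 p [0.6559 0.0597 0.1505] yaw 88.9 z [ 0.001 -0.009 -1.   ] j [-0.6 26.5 83.8 -0.5 69.7  0.6] F [-6.3  0.2  9.3] T [ 0.    1.36 -0.03] gap 0.128
[[0, np.float64(0.02), np.float64(0.53), 0, 0, 0, 0.05], [0, np.float64(0.0), np.float64(-0.0), 0, 0, 0, 0.05], [0, np.float64(0.0), np.float64(-0.0), 0, 0, 0, 0.05], [0, np.float64(0.0), np.float64(-0.0), 0, 0, 0, 0.05], [0, np.float64(0.0), np.float64(-0.0), 0, 0, 0, 0.05]]
```

View pics/s7.png

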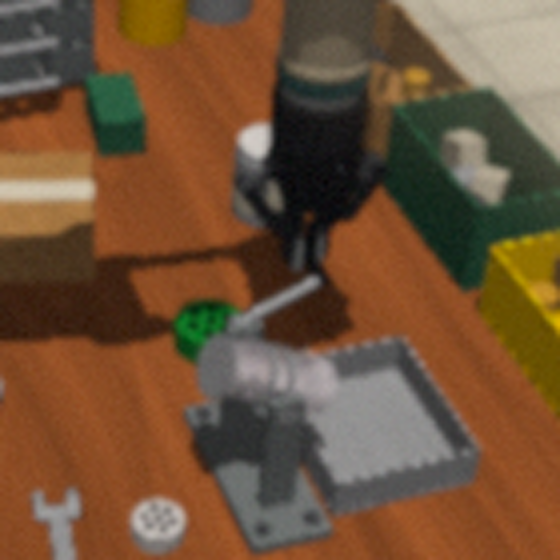

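View pics/t7.png

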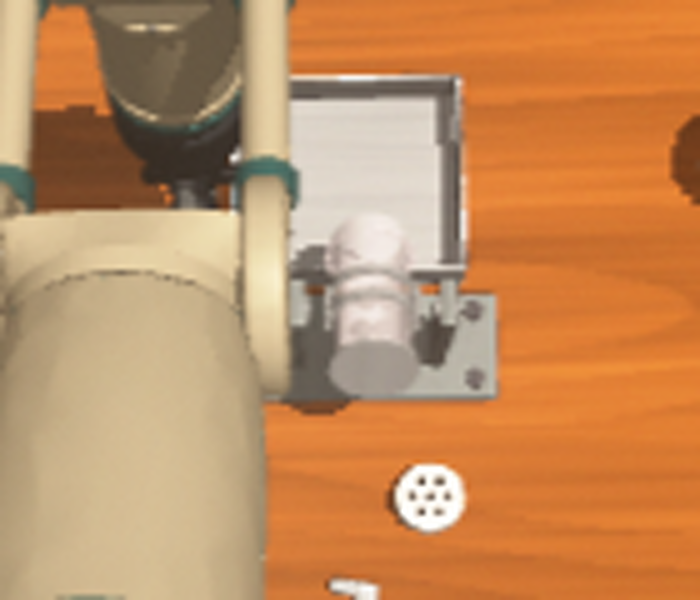

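The shaker lies slightly past horizontal, with no balls in the tray yet. I'll press on towards the stop.

Request:
play_rows(
  moves=[
    [0,0.15,0.5,0,0,0,0.05],
    [0,0.05,0.4,0,0,0,0.05],
    [0,0,0,0,0,0,0.05],
  ],
)

```text
time: 20.35
tcp_pos: [0.6574, 0.0597, 0.1453]
tool_rot: [[0.018, 1.0, -0.002], [1.0, -0.018, -0.009], [-0.009, -0.002, -1.0]]
wrist_force: [-3.5, 0.0, -10.9]
finger_gap: 0.125
```

Run:
```python
from h import *
arc(2.1,.12)
f=optics.grab_frame("side"); save(f,"s8.png",(230,110,370,250),4)
```

```text
theta 2.055 r 0.0821
t 20.35 p [0.6574 0.0597 0.1453] yaw 89.0 z [-0.002 -0.009 -1.   ] j [-0.6 26.9 83.8 -0.6 69.4  0.7] F [ -3.5   0.  -10.9] T [-0.08  0.39 -0.01] gap 0.125
[[0, np.float64(-0.06), np.float64(0.24), 0, 0, 0, 0.05], [0, np.float64(0.0), np.float64(-0.0), 0, 0, 0, 0.05], [0, np.float64(0.0), np.float64(-0.0), 0, 0, 0, 0.05], [0, np.float64(0.0), np.float64(-0.0), 0, 0, 0, 0.05], [0, np.float64(0.0), np.float64(-0.0), 0, 0, 0, 0.05]]
```

View pics/s8.png

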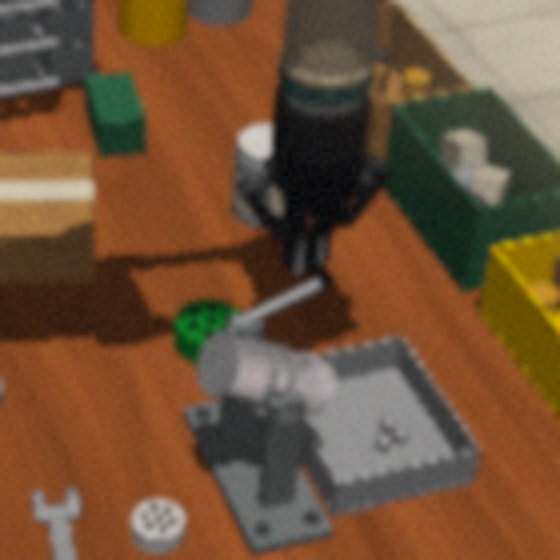

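Balls are showing in the tray at about (390,435). I'll push a little further and let the rest run out.

Request:
play_rows(
  moves=[
    [0,0,0.5,0,0,0,0.05],
    [0,0,0.2,0,0,0,0.05],
    [0,0,0.1,0,0,0,0.05],
    [0,0,0.1,0,0,0,0.05],
    [0,0,0.1,0,0,0,0.05],
  ],
)

```text
time: 20.9
tcp_pos: [0.658, 0.0597, 0.1428]
tool_rot: [[0.018, 1.0, 0.005], [1.0, -0.018, -0.01], [-0.01, 0.005, -1.0]]
wrist_force: [-6.9, -0.5, 8.3]
finger_gap: 0.121
```

Run:
```python
from h import *
arc(2.1,.12)
f=optics.grab_frame("side"); save(f,"s9.png",(280,180,360,250),8)
for r in masks_of(f,"ball0_center")[:8]: print(round(r["p"],2),r["box"])
f=optics.grab_frame("wrist"); save(f,"w9.png",s=1.5)
```

```text
theta 2.085 r 0.0818
t 20.9 p [0.658  0.0597 0.1428] yaw 89.0 z [ 0.005 -0.01  -1.   ] j [-0.6 26.9 84.3 -0.6 68.6  0.7] F [-6.9 -0.5  8.3] T [-0.09  1.09  0.  ] gap 0.121
[[0, np.float64(-0.09), np.float64(0.1), 0, 0, 0, 0.05], [0, np.float64(0.0), np.float64(-0.0), 0, 0, 0, 0.05], [0, np.float64(0.0), np.float64(-0.0), 0, 0, 0, 0.05], [0, np.float64(0.0), np.float64(-0.0), 0, 0, 0, 0.05], [0, np.float64(0.0), np.float64(-0.0), 0, 0, 0, 0.05]]
0.46 [239.1, 232.4, 253.4, 272.1]
```

View pics/s9.png

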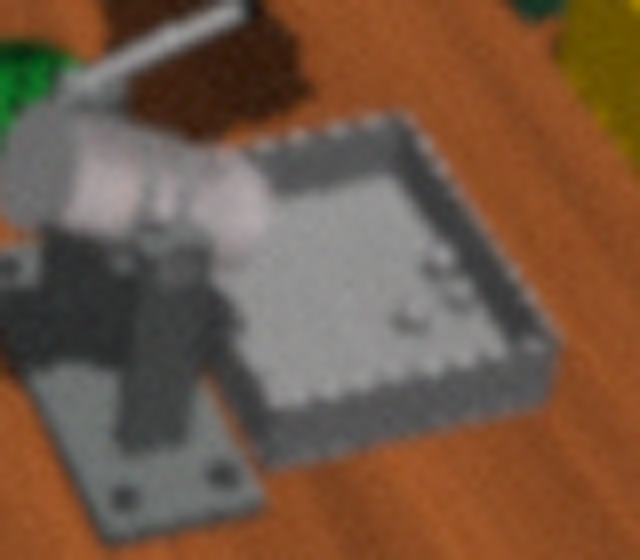

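View pics/w9.png

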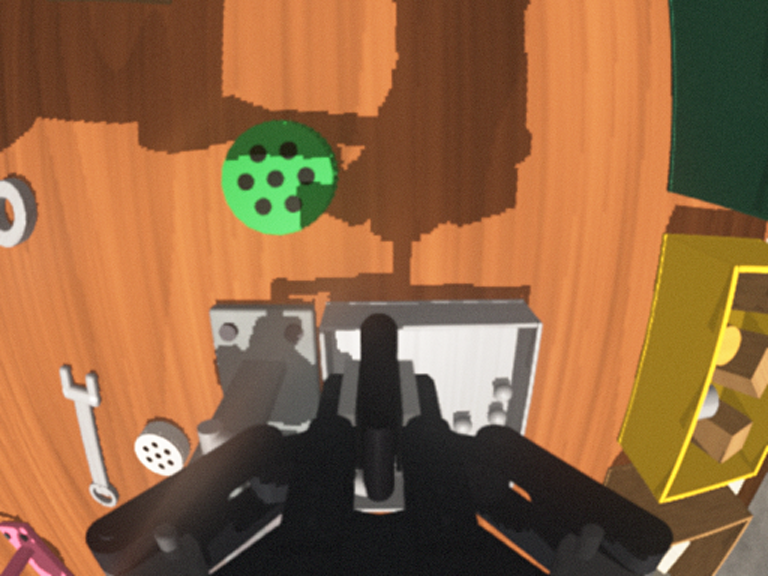

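Three balls are visible in the tray. I'll push more firmly to the stop and look for the fourth.

Request:
play_rows(
  moves=[
    [0,-0.05,0.4,0,0,0,0.05],
    [0,0,0.4,0,0,0,0.05],
    [0,0,0.4,0,0,0,0.05],
    [0,0,0.2,0,0,0,0.05],
  ],
)

```text
time: 21.45
tcp_pos: [0.658, 0.0597, 0.1429]
tool_rot: [[0.017, 1.0, 0.019], [1.0, -0.017, -0.011], [-0.011, 0.019, -1.0]]
wrist_force: [-5.1, -0.9, 0.5]
finger_gap: 0.124
```

Run:
```python
from h import *
arc(2.1,.12)
f=optics.grab_frame("side"); save(f,"s10.png",(260,170,360,250),7)
f=optics.grab_frame("top"); save(f,"t10.png",(230,95,310,180),7)
```

```text
theta 2.084 r 0.0818
t 21.45 p [0.658  0.0597 0.1429] yaw 89.0 z [ 0.019 -0.011 -1.   ] j [-0.5 26.5 84.9 -0.7 67.5  0.7] F [-5.1 -0.9  0.5] T [-0.04  0.96 -0.05] gap 0.124
[[0, np.float64(-0.09), np.float64(0.11), 0, 0, 0, 0.05], [0, np.float64(0.0), np.float64(-0.0), 0, 0, 0, 0.05], [0, np.float64(0.0), np.float64(-0.0), 0, 0, 0, 0.05], [0, np.float64(0.0), np.float64(-0.0), 0, 0, 0, 0.05], [0, np.float64(0.0), np.float64(-0.0), 0, 0, 0, 0.05]]
```

View pics/s10.png

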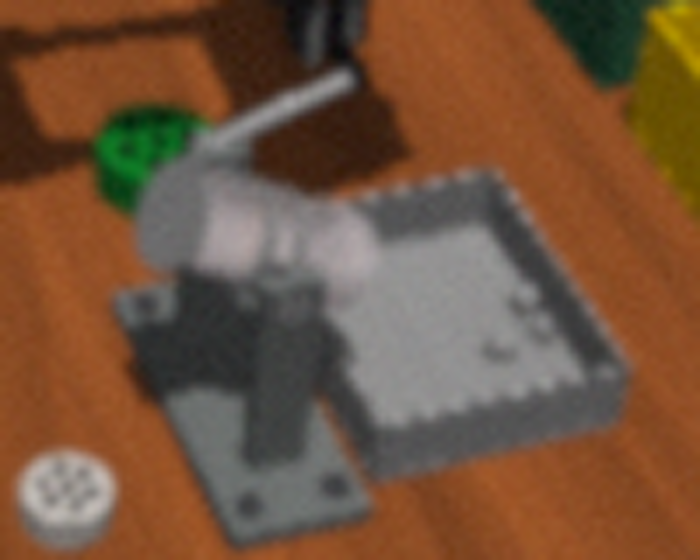

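View pics/t10.png

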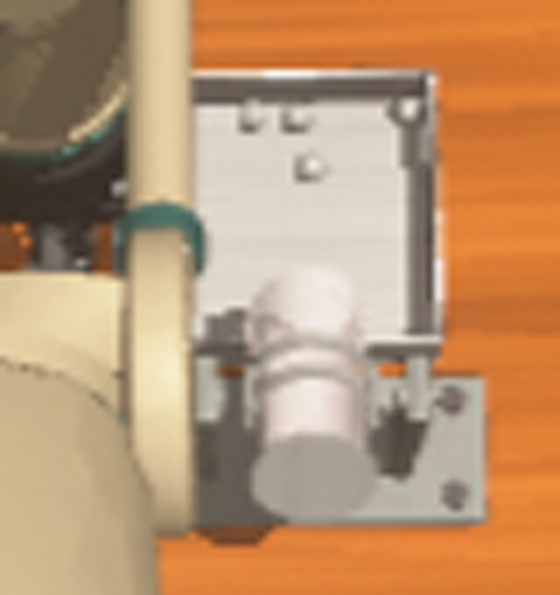

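The top view shows four balls in the tray: (252,117), (296,117), (310,166) and (407,108) in the far right corner. Swinging back.

Run:
```python
from h import *
arc(0,.13,n=8,off=(0,.001))
```

```text
theta 2.11 r 0.0811
t 21.55 p [0.6581 0.0597 0.1427] yaw 89.0 z [ 0.018 -0.011 -1.   ] j [-0.5 26.5 84.9 -0.7 67.5  0.7] F [-9.5 -0.9 17.4] T [ 0.02  1.5  -0.07] gap 0.122
[[0, np.float64(-0.3), np.float64(-0.49), 0, 0, 0, 0.05], [0, np.float64(-0.29), np.float64(-0.49), 0, 0, 0, 0.05], [0, np.float64(-0.35), np.float64(-0.45), 0, 0, 0, 0.05], [0, np.float64(-0.4), np.float64(-0.4), 0, 0, 0, 0.05], [0, np.float64(-0.45), np.float64(-0.34), 0, 0, 0, 0.05], [0, np.float64(-0.49), np.float64(-0.28), 0, 0, 0, 0.05], [0, np.float64(-0.53), np.float64(-0.22), 0, 0, 0, 0.05], [0, np.float64(-0.55), np.float64(-0.15), 0, 0, 0, 0.05]]
```

Request:
play_rows(
  moves=[
    [0,-0.15,-0.5,0.004,0,0,0.05],
    [0,-0.29,-0.49,0.004,0,0,0.05],
    [0,-0.35,-0.45,0.004,0,0,0.05],
    [0,-0.4,-0.4,0,0,0,0.05],
  ],
)

```text
time: 21.95
tcp_pos: [0.6376, 0.0601, 0.1768]
tool_rot: [[0.018, 1.0, 0.004], [1.0, -0.018, -0.011], [-0.011, 0.004, -1.0]]
wrist_force: [3.8, -1.6, -11.4]
finger_gap: 0.127
```

Run:
```python
from h import *
arc(0,.13,n=6,off=(0,.001))
```

```text
theta 1.62 r 0.0827
t 21.95 p [0.6376 0.0601 0.1768] yaw 89.0 z [ 0.004 -0.011 -1.   ] j [-0.5 23.8 84.3 -0.6 71.6  0.7] F [  3.8  -1.6 -11.4] T [-0.08 -0.7  -0.1 ] gap 0.127
[[0, np.float64(-0.56), np.float64(-0.23), 0, 0, 0, 0.05], [0, np.float64(-0.48), np.float64(-0.3), 0, 0, 0, 0.05], [0, np.float64(-0.52), np.float64(-0.23), 0, 0, 0, 0.05], [0, np.float64(-0.54), np.float64(-0.16), 0, 0, 0, 0.05], [0, np.float64(-0.56), np.float64(-0.09), 0, 0, 0, 0.05], [0, np.float64(-0.57), np.float64(-0.02), 0, 0, 0, 0.05]]
```

Request:
play_rows(
  moves=[
    [0,-0.5,-0.26,0,0,0,0.05],
    [0,-0.48,-0.28,0,0,0,0.05],
    [0,-0.52,-0.2,0,0,0,0.05],
    [0,-0.54,-0.12,0,0,0,0.05],
    [0,-0.56,-0.05,0,0,0,0.05],
  ],
)

```text
time: 22.45
tcp_pos: [0.5975, 0.0608, 0.2003]
tool_rot: [[0.019, 0.999, 0.041], [1.0, -0.018, -0.011], [-0.01, 0.041, -0.999]]
wrist_force: [7.5, -0.8, -9.6]
finger_gap: 0.121
```

Run:
```python
from h import *
arc(0,.13,n=6,off=(0,.001))
```

```text
theta 1.062 r 0.0858
t 22.45 p [0.5975 0.0608 0.2003] yaw 88.9 z [ 0.041 -0.011 -0.999] j [-0.5 18.6 89.3 -0.6 69.9  0.8] F [ 7.5 -0.8 -9.6] T [-0.07 -1.43 -0.02] gap 0.121
[[0, np.float64(-0.63), np.float64(0.27), 0, 0, 0, 0.05], [0, np.float64(-0.57), np.float64(0.0), 0, 0, 0, 0.05], [0, np.float64(-0.56), np.float64(0.08), 0, 0, 0, 0.05], [0, np.float64(-0.55), np.float64(0.15), 0, 0, 0, 0.05], [0, np.float64(-0.52), np.float64(0.22), 0, 0, 0, 0.05], [0, np.float64(-0.49), np.float64(0.29), 0, 0, 0, 0.05]]
```

Request:
play_rows(
  moves=[
    [0,-0.55,0.2,0.01,0,0,0.05],
    [0,-0.57,0.1,0.01,0,0,0.05],
    [0,-0.56,0.13,0.01,0,0,0.05],
    [0,-0.55,0.17,0.008,0,0,0.05],
    [0,-0.52,0.22,0.008,0,0,0.05],
  ],
)

```text
time: 22.95
tcp_pos: [0.5711, 0.0614, 0.2026]
tool_rot: [[0.02, 0.998, 0.051], [1.0, -0.019, -0.01], [-0.009, 0.052, -0.999]]
wrist_force: [9.8, -0.6, 1.2]
finger_gap: 0.124
```

Run:
```python
from h import *
arc(0,.13,n=6,off=(0,.001))
```

```text
theta 0.755 r 0.0872
t 22.95 p [0.5711 0.0614 0.2026] yaw 88.9 z [ 0.051 -0.01  -0.999] j [-0.5 16.  92.8 -0.6 68.3  0.8] F [ 9.8 -0.6  1.2] T [-0.   -1.79  0.03] gap 0.124
[[0, np.float64(-0.51), np.float64(0.52), 0, 0, 0, 0.05], [0, np.float64(-0.54), np.float64(0.18), 0, 0, 0, 0.05], [0, np.float64(-0.51), np.float64(0.24), 0, 0, 0, 0.05], [0, np.float64(-0.48), np.float64(0.31), 0, 0, 0, 0.05], [0, np.float64(-0.43), np.float64(0.37), 0, 0, 0, 0.05], [0, np.float64(-0.31), np.float64(0.34), 0, 0, 0, 0.05]]
```

Request:
play_rows(
  moves=[
    [0,-0.6,0.5,0.02,0,0,0.05],
    [0,-0.65,0.4,0.02,0,0,0.05],
    [0,-0.6,0.35,0.015,0,0,0.05],
  ],
)

```text
time: 23.25
tcp_pos: [0.5575, 0.0617, 0.1995]
tool_rot: [[0.02, 0.999, 0.033], [1.0, -0.02, -0.008], [-0.008, 0.033, -0.999]]
wrist_force: [8.8, 0.7, 3.0]
finger_gap: 0.123
```

Run:
```python
from h import *
arc(0,.13,n=6,off=(0,.001))
f=optics.grab_frame("wrist"); save(f,"w11.png",s=1)
f=optics.grab_frame("side"); save(f,"s11.png",(230,110,370,250),4)
```

```text
theta 0.594 r 0.0869
t 23.25 p [0.5575 0.0617 0.1995] yaw 88.9 z [ 0.033 -0.008 -0.999] j [-0.5 15.5 93.9 -0.5 68.7  0.8] F [8.8 0.7 3. ] T [-0.03 -1.6   0.02] gap 0.123
[[0, np.float64(-0.42), np.float64(0.58), 0, 0, 0, 0.05], [0, np.float64(-0.51), np.float64(0.26), 0, 0, 0, 0.05], [0, np.float64(-0.47), np.float64(0.32), 0, 0, 0, 0.05], [0, np.float64(-0.42), np.float64(0.38), 0, 0, 0, 0.05], [0, np.float64(-0.22), np.float64(0.24), 0, 0, 0, 0.05], [0, np.float64(0.0), np.float64(-0.0), 0, 0, 0, 0.05]]
```

View pics/s11.png

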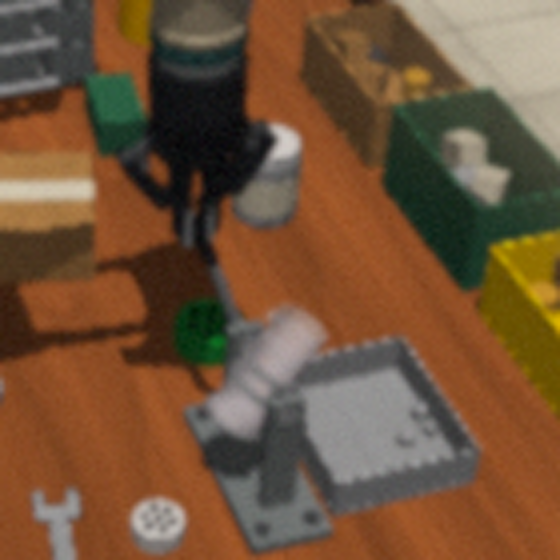

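View pics/w11.png

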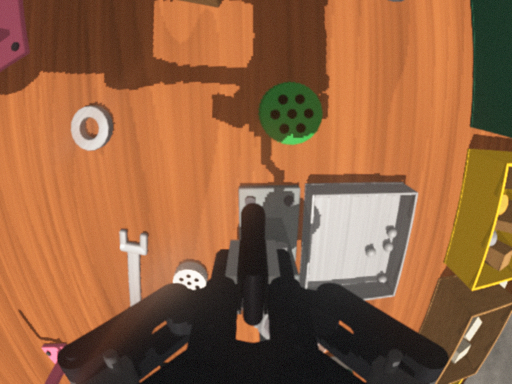

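Still gripped, and all four balls are in the tray (wrist view (390,231), (387,242), (371,250), (383,278)). Continuing with larger commands.

Request:
play_rows(
  moves=[
    [0,-0.65,0.7,0.012,0,0,0.05],
    [0,-0.7,0.6,0.012,0,0,0.05],
    [0,-0.65,0.6,0.012,0,0,0.05],
  ],
)

```text
time: 23.65
tcp_pos: [0.5331, 0.0621, 0.1844]
tool_rot: [[0.02, 0.999, 0.027], [1.0, -0.02, -0.008], [-0.007, 0.027, -1.0]]
wrist_force: [7.3, -1.0, 5.5]
finger_gap: 0.121
```

Run:
```python
from h import *
arc(0,.13,n=6,off=(0,.001))
```

```text
theta 0.258 r 0.0838
t 23.65 p [0.5331 0.0621 0.1844] yaw 88.9 z [ 0.027 -0.008 -1.   ] j [-0.5 14.4 97.8 -0.5 66.3  0.8] F [ 7.3 -1.   5.5] T [-0.1  -1.41  0.05] gap 0.121
[[0, np.float64(-0.3), np.float64(0.55), 0, 0, 0, 0.05], [0, np.float64(-0.39), np.float64(0.41), 0, 0, 0, 0.05], [0, np.float64(0.0), np.float64(-0.0), 0, 0, 0, 0.05], [0, np.float64(0.0), np.float64(-0.0), 0, 0, 0, 0.05], [0, np.float64(0.0), np.float64(-0.0), 0, 0, 0, 0.05], [0, np.float64(0.0), np.float64(-0.0), 0, 0, 0, 0.05]]
```

Request:
play_rows(
  moves=[
    [0,-0.55,0.65,0.012,0,0,0.05],
    [0,-0.5,0.6,0.012,0,0,0.05],
    [0,-0.35,0.4,0,0,0,0.05],
  ],
)

```text
time: 23.95
tcp_pos: [0.5211, 0.0624, 0.171]
tool_rot: [[0.02, 0.999, 0.039], [1.0, -0.019, -0.008], [-0.007, 0.039, -0.999]]
wrist_force: [2.0, 0.1, 30.5]
finger_gap: 0.123
```

Run:
```python
from h import *
arc(0,.13,n=2,off=(0,.001))
f=optics.grab_frame("side"); save(f,"s12.png",(230,110,370,250),4)
```

```text
theta 0.042 r 0.0817
t 23.95 p [0.5211 0.0624 0.171 ] yaw 88.9 z [ 0.039 -0.008 -0.999] j [ -0.5  13.7 100.9  -0.5  63.2   0.8] F [ 2.   0.1 30.5] T [-0.05 -0.5   0.03] gap 0.123
[[0, np.float64(-0.03), np.float64(0.22), 0, 0, 0, 0.05], [0, np.float64(0.0), np.float64(-0.0), 0, 0, 0, 0.05]]
```

View pics/s12.png

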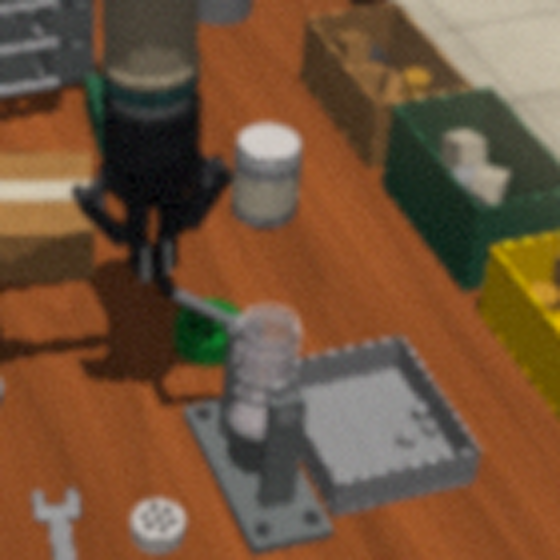

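Request:
play_rows(
  moves=[
    [0,-0.25,0.1,0.01,0,0,0.05],
    [0,-0.1,0.05,0,0,0,0.05],
  ],
)

```text
time: 24.2
tcp_pos: [0.5221, 0.0623, 0.173]
tool_rot: [[0.02, 0.999, 0.049], [1.0, -0.019, -0.008], [-0.007, 0.049, -0.999]]
wrist_force: [5.2, -0.8, -18.4]
finger_gap: 0.119
```

Run:
```python
from h import *
arc(0,.13,n=2,off=(0,.001))
```

```text
theta 0.068 r 0.0824
t 24.2 p [0.5221 0.0623 0.173 ] yaw 88.9 z [ 0.049 -0.008 -0.999] j [ -0.5  13.4 101.   -0.5  62.8   0.8] F [  5.2  -0.8 -18.4] T [ 0.09 -0.69  0.05] gap 0.119
[[0, np.float64(-0.09), np.float64(0.33), 0, 0, 0, 0.05], [0, np.float64(0.0), np.float64(-0.0), 0, 0, 0, 0.05]]
```

Request:
play_rows(
  moves=[
    [0,-0.3,0.6,0,0,0,0.05],
    [0,-0.2,0.4,0,0,0,0.05],
    [0,-0.15,0.3,0,0,0,0.05],
    [0,-0.05,0.2,0,0,0,0.3],
    [0,0,0,0,0,0,0.6],
  ],
)

```text
time: 24.7
tcp_pos: [0.5213, 0.0626, 0.1699]
tool_rot: [[0.019, 0.995, 0.095], [1.0, -0.018, -0.008], [-0.007, 0.095, -0.995]]
wrist_force: [-0.5, 0.3, -0.1]
finger_gap: 0.453
```

Run:
```python
from h import *
st()
f=optics.grab_frame("wrist"); save(f,"w13.png",s=1.5)
f=optics.grab_frame("side"); save(f,"s13.png",(250,150,330,250),6)
```

```text
t 24.7 p [0.5213 0.0626 0.1699] yaw 88.9 z [ 0.095 -0.008 -0.995] j [ -0.5  12.3 103.3  -0.5  58.9   0.9] F [-0.5  0.3 -0.1] T [-0.01  0.08 -0.02] gap 0.453
```

View pics/w13.png

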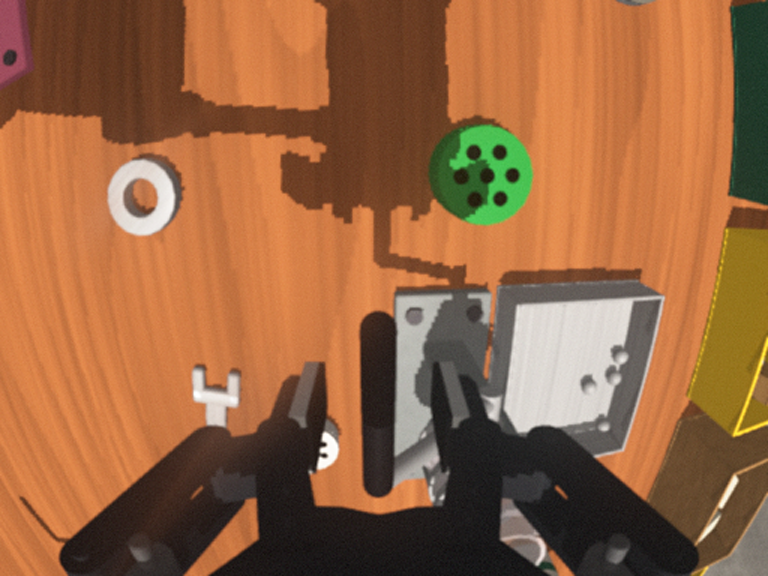

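View pics/s13.png

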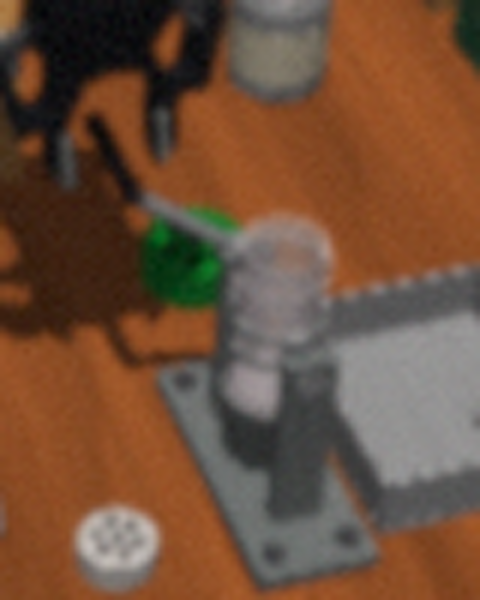

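Released. The bar ends in the side crop, at (93,118) and (135,197), match the original upright position within about 0.3 px. Four balls are in the tray. Retreating upward.

Request:
play_rows(
  moves=[
    [0,0.03,-0.3,0.02,0,0,0.75],
    [0,0.08,-0.8,0.02,0,0,0.8],
    [0,0.06,-1,0.02,0,0,0.8],
    [0,0,-1,0,0,0,0.8],
    [0,0,-1,0,0,0,0.8],
  ],
)

```text
time: 25.3
tcp_pos: [0.519, 0.0634, 0.2497]
tool_rot: [[0.019, 1.0, -0.017], [1.0, -0.019, -0.006], [-0.006, -0.017, -1.0]]
wrist_force: [0.2, 0.3, 1.0]
finger_gap: 0.802
```

Request:
play_rows(
  moves=[
    [0,-0.8,-0.8,0,0,0,0.8],
    [0,-1,-0.6,0,0,0,0.8],
    [0,-1,-0.5,0,0,0,0.8],
    [0,-1,0,0,0,0,0.8],
    [0,-1,0,0,0,0,0.8],
  ],
)

```text
time: 25.8
tcp_pos: [0.4244, 0.0655, 0.2919]
tool_rot: [[0.019, 1.0, -0.016], [1.0, -0.019, -0.006], [-0.006, -0.016, -1.0]]
wrist_force: [-0.0, 0.4, 0.3]
finger_gap: 0.799
```

Run:
```python
from h import *
st()
f=optics.grab_frame("top"); save(f,"t14.png",s=1.5)
f=optics.grab_frame("side"); save(f,"s14.png",(230,150,370,350),3)
```

```text
t 25.8 p [0.4244 0.0655 0.2919] yaw 88.9 z [-0.016 -0.006 -1.   ] j [-0.3  2.1 97.  -0.3 81.7  0.9] F [-0.   0.4  0.3] T [ 0.03 -0.02  0.  ] gap 0.799
```

View pics/t14.png

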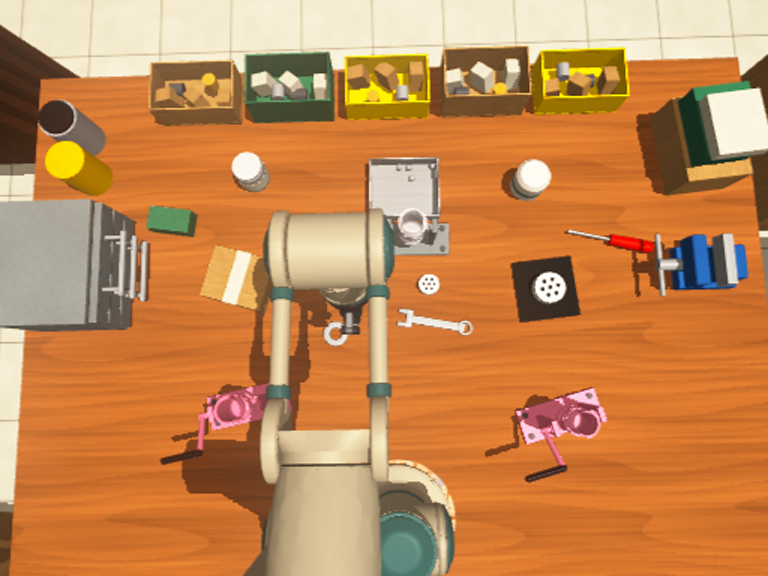

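View pics/s14.png

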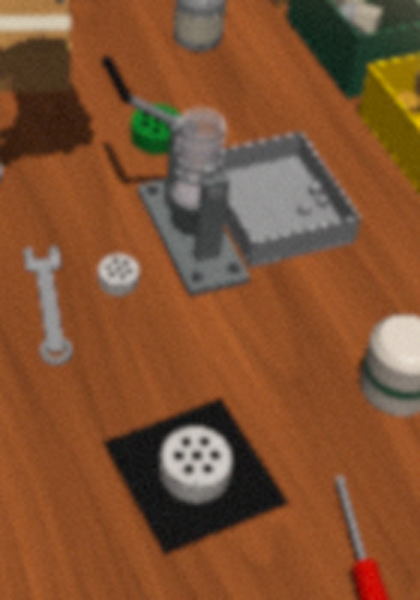

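The cap is holes-up on the pad (top view (549,287)), the shaker is upright, the balls are in the tray and the bystanders are where they were. I'll settle and hand in.

Request:
play_rows(
  moves=[
    [0,0,0,0,0,0,0.8],
    [0,0,0,0,0,0,0.8],
  ],
)

```text
time: 26.1
tcp_pos: [0.4238, 0.0657, 0.292]
tool_rot: [[0.019, 1.0, -0.016], [1.0, -0.019, -0.005], [-0.006, -0.016, -1.0]]
wrist_force: [0.2, -0.0, -0.9]
finger_gap: 0.802
```

Run:
```python
from h import *
print(workorder.hand_in())
```

```text
the job is handed in; nothing more can be done
None
```

The job is done and handed in at about 26 s; no verdict is reported.

- **Cap:** I unscrewed it about 138° to the hard stop, lifted it off and set it down holes up near the middle of the black pad. The last top and side views show pad all around it.
- **Shaker and balls:** I tipped the shaker by the crank until it met the stop, then swung it back and let go of the handle. All four balls were counted in the tray in the top view, and again in the wrist view after the swing back.
- **Upright check:** in the side view the handle bar's ends are within about 0.3 px of their starting place.
- **Bystanders:** they look unmoved in the last pictures. The bearing and the left pink stand are partly hidden by the arm in the final top view.

Some checks were less clean:
- **Ball finder:** the network gave only one false hit, so the ball count is by eye. The side view never showed more than three of the four balls at once, and the top and wrist views settled it.
- **Grip on the bar:** it rode about 5 mm up in the jaws and the tool tilted a few degrees during the swing. The highest wrist force I read was about 31 N, but I only read it between moves.

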